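# Make up the waxing kit and close its case

### The job

Make up the waxing kit and close its case: each double-ended wax knife belongs in its own lane of the instrument case, down in the racks with the broad blade in the wide slot and the slim end in the narrow one, so turn round any that lies in there the wrong way, add the one from the bench, and lay the articulating-paper pad flat in the side bay. The white-capped powder jar someone left in that bay is too tall for the lid, so stand it upright on the bench, well clear of the case. When nothing stands above the rim, set the lid on, fully home all round, and leave the other things on the bench where they are.

Things in the scene. Friction and masses are not known exactly. Their poses are not given: they have to be found in the camera images.
- case: Open instrument case, an aluminium tray 170 (x) x 221 (y) x 48 mm high on 4 mm feet, fixed on the mat (z = 0). Origin: centre of its underside; x along the three knife lanes, y across them, z up. Walls 3 mm, rim at z 48 mm, floor at z 8 mm. Between the two grey racks (x = +-54 mm, 8 mm thick, tops at z 47 mm) the lanes are open to the floor.
- lane_1 (a point): Where a knife's origin lies when it is home in this lane: x 0 (+-6 mm is fine), y +73.5 mm, z 26 mm in the case's frame; the knife's x axis then points along the case's +x. A lane takes one knife.
- lane_2 (a point): Where a knife's origin lies when it is home in this lane: x 0 (+-6 mm is fine), y +33.5 mm, z 26 mm in the case's frame; the knife's x axis then points along the case's +x. A lane takes one knife.
- lane_3 (a point): Where a knife's origin lies when it is home in this lane: x 0 (+-6 mm is fine), y -6.5 mm, z 26 mm in the case's frame; the knife's x axis then points along the case's +x. A lane takes one knife.
- wide_rack (a point): The rack with the WIDE slots, at x = +54 mm of the case: one slot 32 mm wide per lane, open at the top, bottom at z 24.5 mm; the knives' broad blades belong here. The point is at the middle lane, on the rack's top (z 47 mm).
- narrow_rack (a point): The rack with the NARROW slots, at x = -54 mm of the case: one slot 14 mm wide per lane, bottom at z 23 mm, for the slim ends; no blade goes in. The point is at the middle lane, on the rack's top (z 47 mm). A knife the wrong way round lies with its blade up on this rack, tilted about 0.2 rad, above the rim.
- bay (a point): Centre of the side bay's floor (case frame x 0, y -69.5, z 8 mm). The bay is 76 mm wide (y -31.5 to -107.5 mm) and 164 mm long (x), between the case's wall and a rib 8 mm high that parts it from the lanes.
- lid: The case's lift-off lid, aluminium, outer 183 (x) x 234 (y) mm, 0.18 to 0.29 kg, lying on the bench handle up. Origin: centre of its lower edge; z up. Its skirt, 10 mm deep, goes over the outside of the case's walls with 4 mm of play each side; plate z 10 to 13 mm. Home, its origin is 38 mm above the case's, concentric, x parallel to the case's x (either way round).
- lid_bar (a point): Centre of the lid's handle, a black bar 12 mm wide (lid's x) and 12 mm high, 96 mm long along the lid's y, its centre 41 mm above the lid's origin; there are 22 mm of free height below it, between posts at y = +-41 mm.
- knife_1: A double-ended wax knife, 150 mm long, 0.05 kg; all alike, not all present at every start. Origin: middle of the wooden handle, on the axis (6 mm above the surface it lies on); x towards the broad blade, z normal to the blade. Handle 72 mm long, 14 mm wide (y), 12 mm high (z); blade steel, 24 mm wide, 3 mm thick, from x = +46 to +76 mm; slim end a round 6 to 8 mm rod with a small ball tip, to x = -78 mm.
- knife_1_blade (a point): Point on the axis of knife_1, 60 mm from its origin, in the middle of the broad blade.
- knife_2: A double-ended wax knife, 150 mm long, 0.05 kg; all alike, not all present at every start. Origin: middle of the wooden handle, on the axis (6 mm above the surface it lies on); x towards the broad blade, z normal to the blade. Handle 72 mm long, 14 mm wide (y), 12 mm high (z); blade steel, 24 mm wide, 3 mm thick, from x = +46 to +76 mm; slim end a round 6 to 8 mm rod with a small ball tip, to x = -78 mm.
- knife_2_blade (a point): Point on the axis of knife_2, 60 mm from its origin, in the middle of the broad blade.
- knife_3: A double-ended wax knife, 150 mm long, 0.05 kg; all alike, not all present at every start. Origin: middle of the wooden handle, on the axis (6 mm above the surface it lies on); x towards the broad blade, z normal to the blade. Handle 72 mm long, 14 mm wide (y), 12 mm high (z); blade steel, 24 mm wide, 3 mm thick, from x = +46 to +76 mm; slim end a round 6 to 8 mm rod with a small ball tip, to x = -78 mm.
- knife_3_blade (a point): Point on the axis of knife_3, 60 mm from its origin, in the middle of the broad blade.
- knife_4: A double-ended wax knife, 150 mm long, 0.05 kg; all alike, not all present at every start. Origin: middle of the wooden handle, on the axis (6 mm above the surface it lies on); x towards the broad blade, z normal to the blade. Handle 72 mm long, 14 mm wide (y), 12 mm high (z); blade steel, 24 mm wide, 3 mm thick, from x = +46 to +76 mm; slim end a round 6 to 8 mm rod with a small ball tip, to x = -78 mm.
- knife_4_blade (a point): Point on the axis of knife_4, 60 mm from its origin, in the middle of the broad blade.
- powder_jar: Powder jar with a white screw cap, 55 mm in diameter, 52 mm high, standing in the side bay of the case at the start. Origin: centre of its underside; z up. 0.08 kg. The bench is level with z = 0 on the dark mat and 3 mm lower beside it.
- paper_pad: Articulating-paper pad, a dark flat block with a reddish top, 52 (x) x 68 (y) x 14 mm, lying on the bench at the start. Origin: centre of its underside; z up. 0.09 kg.
- cast: Bystander: yellow stone dental cast, 58 x 65 x 33 mm; leave it. Origin: centre of its underside.
- brush: Bystander: wooden brush, 174 mm long (y), 11 mm thick; leave it. Origin: centre of its underside.
- waxer: Bystander: electric waxer, a wooden-handled instrument 115 mm long (y), 17 mm thick; leave it. Origin: centre of its underside.
- clip: Bystander: black matrix clip, 90 mm long (y), 21 mm high; leave it. Origin: centre of its underside.
- shades: Bystander: shade guide, a bar of tooth-coloured tabs 46 x 120 x 9 mm; leave it. Origin: centre of its underside.
Mind the look-alikes: they are no part of the job. Several things look just like the paper_pad: the one meant starts farthest to the robot's right.

How it is judged:
On the way, in this order (a step that is already met when the one before it is completed fails the run):
1. with the lid still off: every wax knife down in the racks the right way round, the pad flat in the side bay, the jar standing on the bench clear of the case (x of each of knife_1_blade, knife_2_blade, knife_3_blade, knife_4_blade in the frame of case above 0.045 m and z of knife_1_blade in the frame of case between 0.022 and 0.0305 m and z of knife_1 in the frame of case between 0.022 and 0.0305 m and angle between knife_1's own x axis and vertical between 1.4908 and 1.6508 rad and y of knife_1 in the frame of case between -0.016 and 0.088 m and z of knife_2_blade in the frame of case between 0.022 and 0.0305 m and z of knife_2 in the frame of case between 0.022 and 0.0305 m and angle between knife_2's own x axis and vertical between 1.4908 and 1.6508 rad and y of knife_2 in the frame of case between -0.016 and 0.088 m and z of knife_3_blade in the frame of case between 0.022 and 0.0305 m and z of knife_3 in the frame of case between 0.022 and 0.0305 m and angle between knife_3's own x axis and vertical between 1.4908 and 1.6508 rad and y of knife_3 in the frame of case between -0.016 and 0.088 m and z of knife_4_blade in the frame of case between 0.022 and 0.0305 m and z of knife_4 in the frame of case between 0.022 and 0.0305 m and angle between knife_4's own x axis and vertical between 1.4908 and 1.6508 rad and y of knife_4 in the frame of case between -0.016 and 0.088 m and y of paper_pad in the frame of case between -0.077 and -0.061 m and x of paper_pad in the frame of case between -0.06 and 0.06 m and z of paper_pad in the frame of case between 0.005 and 0.0115 m and angle between paper_pad's own z axis and vertical below 0.06 rad and horizontal distance between powder_jar and case above 0.15 m and angle between powder_jar's own z axis and vertical below 0.2 rad and height (world z) of powder_jar between -0.008 and 0.006 m and (horizontal distance between lid and case above 0.05 m or z of lid in the frame of case above 0.05 m)), for 0.2 s.
2. the lid sits fully home on the case (horizontal distance between lid and case below 0.007 m and angle between the x axis of lid and the x axis of case, either way round below 0.06 rad and angle between lid's own z axis and vertical below 0.012 rad and z of lid in the frame of case between 0.0355 and 0.04 m), for 0.2 s.
At the end, for the whole second after the job is handed in: Every knife in the racks, blade to the case's +x, level, 22 to 30.5 mm above its underside; pad flat in the bay, within 8 mm of its centre line; jar upright (0.2 rad) on the bench, over 150 mm from the case's centre; lid home within 2.5 mm in height, 7 mm sideways, 0.012 rad; at rest (all of step 2 and x of each of knife_1_blade, knife_2_blade, knife_3_blade, knife_4_blade in the frame of case above 0.045 m and z of knife_1_blade in the frame of case between 0.022 and 0.0305 m and z of knife_1 in the frame of case between 0.022 and 0.0305 m and angle between knife_1's own x axis and vertical between 1.4908 and 1.6508 rad and y of knife_1 in the frame of case between -0.016 and 0.088 m and z of knife_2_blade in the frame of case between 0.022 and 0.0305 m and z of knife_2 in the frame of case between 0.022 and 0.0305 m and angle between knife_2's own x axis and vertical between 1.4908 and 1.6508 rad and y of knife_2 in the frame of case between -0.016 and 0.088 m and z of knife_3_blade in the frame of case between 0.022 and 0.0305 m and z of knife_3 in the frame of case between 0.022 and 0.0305 m and angle between knife_3's own x axis and vertical between 1.4908 and 1.6508 rad and y of knife_3 in the frame of case between -0.016 and 0.088 m and z of knife_4_blade in the frame of case between 0.022 and 0.0305 m and z of knife_4 in the frame of case between 0.022 and 0.0305 m and angle between knife_4's own x axis and vertical between 1.4908 and 1.6508 rad and y of knife_4 in the frame of case between -0.016 and 0.088 m and y of paper_pad in the frame of case between -0.077 and -0.061 m and x of paper_pad in the frame of case between -0.06 and 0.06 m and z of paper_pad in the frame of case below 0.0115 m and angle between paper_pad's own z axis and vertical below 0.06 rad and horizontal distance between powder_jar and case above 0.15 m and angle between powder_jar's own z axis and vertical below 0.2 rad and height (world z) of powder_jar between -0.008 and 0.006 m and linear speed of each of lid, powder_jar below 0.02 m/s); the robot touches nothing.
It fails at once if the stone cast is pushed more than 50 mm from its place (distance of cast from where it was at the start of the episode above 0.05 m).
It fails at once if the brush is pushed more than 50 mm from its place (distance of brush from where it was at the start of the episode above 0.05 m).
It fails at once if the electric waxer is pushed more than 50 mm from its place (distance of waxer from where it was at the start of the episode above 0.05 m).
It fails at once if the matrix clip is pushed more than 50 mm from its place (distance of clip from where it was at the start of the episode above 0.05 m).
It fails at once if the shade guide is pushed more than 50 mm from its place (distance of shades from where it was at the start of the episode above 0.05 m).
Of knife_1, knife_2, knife_3 only 1 to 2 are there at a start; the rules pass over those that are not, and their reading is None.
At some moment in a run one of lid, paper_pad may be knocked a few centimetres aside while the robot is not near it.
Once in a run the grip may slacken for a moment while it holds something.
It also fails if it takes over 210 s, if anything falls off the work surface, if the arm or the gripper's body presses on something with over 40 N, if the wrist force passes 120 N, or if a joint passes its speed limit or range.

### The arm

A 7-joint arm with a two-finger parallel gripper is mounted at the origin on a cart in front of the work surface, level with it; the furniture and walls round the work are solid. World frame = base frame: x ahead of the robot, y to its left, z up, the work surface at z = 0. Lengths are in m, angles in rad, forces in N, time in s.
With the tool pointing down it reaches from about 0.4 to 0.875 m from the base axis. Payload 6.5 kg.
Tool frame: the origin (TCP) lies on the mounting face of the last link; the fingertips stand 166 mm ahead of it and the grasp point (between the pads) lies 147 mm ahead of it; z points along the fingers, y is the line along which they close (so a half turn about z gives the same grasp; the last joint's range is limited). The gripper opens to 88 mm and grips with 3 to 60 N. Pads are 18 mm wide; open, the fingers measure 123 mm over their backs; the gripper's body (75 mm by 187 mm) begins 45 mm behind the grasp point.
Start: joints at [1.057, 0.536, -0.004, 1.538, 0.003, 1.067, -0.071], TCP at [0.281, -0.586, 0.405] pointing down, gripper open.
Joint ranges: [-2.7, 2.7], [-0.37, 2.16], [-1.27, 1.26], [0.24, 2.4], [-1.31, 4.45], [0.19, 1.91], [-2.76, 2.76]. Speed limits (rad/s): [2.39, 2.39, 3.14, 3.14, 3.14, 3.14, 3.14].

### API

Orientations are given as a 3x3 rotation matrix whose columns are the frame's x, y, z axes.
In Python, from cell import robot, vision gives the robot as it stands.
- The arm moves only by the tool send_rows, never from a script. Its argument "increments" is a list of rows, each an object with "turn": the turn, a rotation vector about the tool's x, y, z in degrees, a list of three; "dp": the shift along the tool's x, y, z in m, a list of three; "jaw": the opening, from 0 (shut) to 1 (fully open). In form: [{"turn": [wx, wy, wz], "dp": [x, y, z], "jaw": jaw}, ...]. A call has exactly 10 rows; each row shifts and turns the commanded pose from where the row before left it, along the tool's axes as they then stand; what a row does not reach is not made up. A row lasts 1/10 s, in which the tool goes at most 50 mm and 8.59 degrees, less where a joint would pass 70% of its speed; a pose out of reach is approached as far as the arm can. A call is refused whole if a number of a shift passes 0.05 or a number of a turn 8.59, either way. A call with a gripper value outside its range is refused whole. The fingers move at their own pace and stop on an object; "newtons" is the grip in N (left out, the last holds). Time passes only in rows, so rows that do not move let the fingers close, or fill a call up. It gives the time, the measured TCP pose, the force and the opening at its end, in the units of the state.
- robot.read_state(): the state, without advancing time (a new reading comes with each control period).
- vision.snapshot(name): name is "scene" or "top"; returns (picture, depth): 384x512x3 uint8, red, green, blue; 384x512 float32, m along the optical axis (not along the pixel's ray), 0 where there is no reading.
- vision.get_calibration(name): a dict with "intrinsics" (3x3 intrinsics, pixels), "D" ([k1, k2, p1, p2, k3] as OpenCV has them; the pictures are not rectified), "rvec" (rotation vector, rad) and "tvec" (3), from world to camera coordinates, as OpenCV has them. Camera axes: x right, y down, z forward; pixel columns grow to the right and rows downward; lengths in m; the calibration is good to about 2 mm. A picture is of the moment at which its call begins. get_calibration takes no time and is no camera call.
- robot.job_done(): hands the job in, once; it reports no verdict.
The state is a dict: "time": time; "joints": joint angles; "qd": joint speeds; "joint_torque": joint torques, N m; "eef_pos": TCP position; "tcp_rot": TCP orientation; "wrist_force": force on the tool from outside, world axes, zero at the start; "ft_torque": the same for the moment, N m; "opening": finger opening in m.
Only numpy, scipy, OpenCV 4.12 (cv2) and the standard library are available. Lean on these libraries where they do the work, as an engineer would, in place of code of your own. Each camera call takes 0.05 s, during which the arm holds its last target. There are 200 camera calls.

## Working session

There is one attempt and no reset: what is moved stays moved. The work goes in short steps, Python scripts to look and compute and a tool call to move; the robot and the scene stay as the last step left them, time stands still between calls to the robot, and variables do not carry over. Pictures are saved under pics/ and viewed, on a budget of 14 in all, crops included, one or two more only if the job needs it, and the job is handed in when it is done.

Besides the shell and the picture viewer there is one more tool, called after "Request:" as name(argument=value, ...), one argument or row to a line, values as JSON. send_rows: Moves the arm, as the interface text tells. Its arguments: {"type":"object","properties":{"increments":{"type":"array","items":{"type":"object","properties":{"turn":{"type":"array","items":{"type":"number"}},"dp":{"type":"array","items":{"type":"number"}},"jaw":{"type":"number"}}}},"newtons":{"type":"number"}},"required":["increments"]}

```bash
ls; mkdir -p pics; cat > h.py <<'E'
import numpy as np, cv2
from cell import robot, vision
def cal(n):
    c=vision.get_calibration(n); K=np.array(c["intrinsics"],float);D=np.array(c["D"],float)
    R=cv2.Rodrigues(np.array(c["rvec"],float))[0];t=np.array(c["tvec"],float).ravel();return K,D,R,t
def ray(n,u,v):
    K,D,R,t=cal(n);p=cv2.undistortPoints(np.array([[[u,v]]],float),K,D)[0,0]
    return R,t,np.array([p[0],p[1],1.])
def atz(n,u,v,z):
    R,t,d=ray(n,u,v);o=-R.T@t;w=R.T@d;return o+w*(z-o[2])/w[2]
def cloud(n,dep):
    K,D,R,t=cal(n);h,w=dep.shape;g=np.stack(np.meshgrid(np.arange(w),np.arange(h)),-1).reshape(-1,1,2).astype(float)
    p=cv2.undistortPoints(g,K,D)[:,0];P=np.c_[p,np.ones(len(p))]*dep.reshape(-1,1)
    W=(P-t)@R;W[dep.ravel()==0]=np.nan;return W.reshape(h,w,3)
def proj(n,P):
    K,D,R,t=cal(n);return cv2.projectPoints(np.atleast_2d(np.array(P,float)),cv2.Rodrigues(R)[0],t,K,D)[0][:,0]
def snap(n,f=None):
    im,d=vision.snapshot(n)
    if f: cv2.imwrite('pics/'+f,cv2.cvtColor(im,cv2.COLOR_RGB2BGR))
    return im,d
E
python3 - <<'E'
from h import *
for n in("top","scene"):
    im,d=snap(n,n+"0.png");np.save(n+"0.npy",d)
    K,D,R,t=cal(n);print(n,-R.T@t,K[0,0],R[2])
a=cv2.imread('pics/top0.png');b=cv2.imread('pics/scene0.png')
cv2.imwrite('pics/top0b.png',cv2.resize(a,(800,600),interpolation=3))
s=robot.read_state();print(s)
E
```

```text
pics
top [ 0.3691109  -0.21158899  1.28214342] 427.5103141217098 [ 0.1750886   0.01341716 -0.98446125]
scene [ 0.17604682 -0.77350283  0.87463185] 361.2097206326578 [ 0.39011235  0.53408005 -0.75004724]
{'time': 0.1, 'joints': array([ 1.05676928,  0.53703887, -0.0044156 ,  1.53871881,  0.00261245,
        1.06731335, -0.07118975]), 'qd': array([-1.10859741e-03, -1.66579003e-03,  2.00075068e-04, -1.95195302e-03,
       -6.33660432e-05,  9.49216108e-05,  1.73670800e-04]), 'joint_torque': array([ 2.18897156e-03, -5.72087181e+01,  9.93792862e-01, -2.52235222e+01,
       -5.61856187e-02,  1.34677408e-02,  4.47188654e-05]), 'eef_pos': array([ 0.28132636, -0.58565168,  0.40398178]), 'tcp_rot': array([[ 9.01360612e-01,  4.33068676e-01, -7.54384716e-04],
       [ 4.33069313e-01, -9.01359734e-01,  1.26509019e-03],
       [-1.32101072e-04, -1.46700334e-03, -9.99998915e-01]]), 'wrist_force': array([-0.11849341,  0.12396547,  0.11072554]), 'ft_torque': array([ 0.03405883,  0.05001177, -0.0427687 ]), 'opening': 0.08790786860314508}
```

```bash
ls pics
```

```text
scene0.png
top0.png
top0b.png
```

View pics/top0b.png

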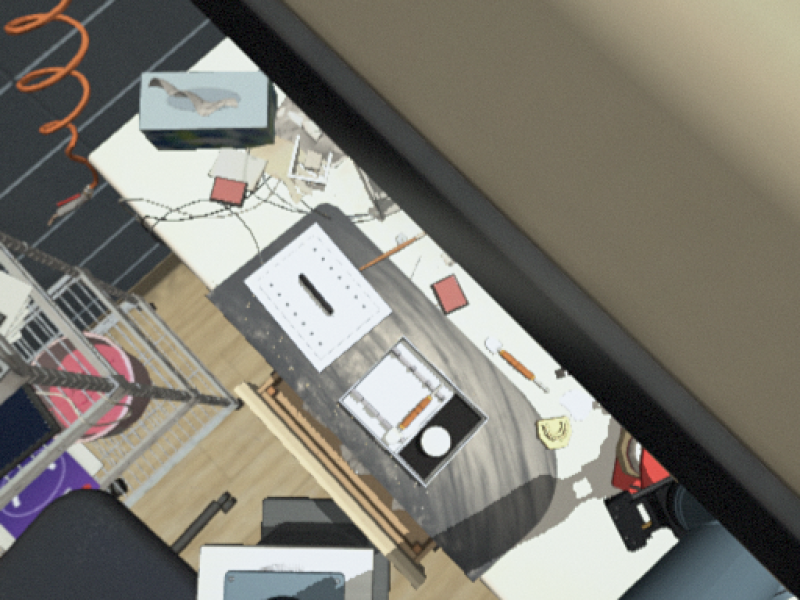

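View pics/scene0.png

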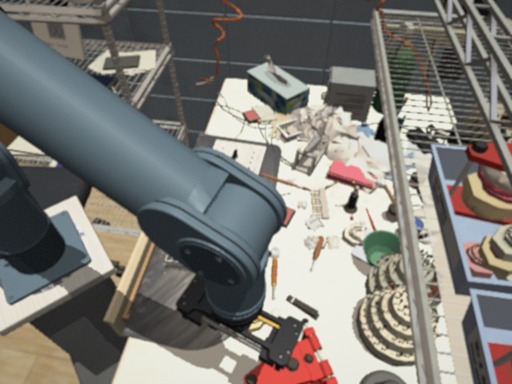

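Top view: lid at (318,295), case at (413,410) with one knife and the jar (436,440), a knife at (517,365), pads at (228,190) and (450,293), cast at (553,432). Next I'll make a rectified top view in world axes.

```bash
cat >> h.py <<'E'
def ortho(im,n,x0,x1,y0,y1,z,s,f):
    # columns: y decreasing to the right (robot's right), rows: x decreasing downward; s px/m
    W=int((y1-y0)*s);H=int((x1-x0)*s)
    c,r=np.meshgrid(np.arange(W),np.arange(H));P=np.stack([x1-r/s,y1-c/s,np.full(c.shape,z)],-1).reshape(-1,3)
    m=proj(n,P).reshape(H,W,2).astype(np.float32)
    o=cv2.remap(im,m[...,0],m[...,1],cv2.INTER_CUBIC);o=cv2.cvtColor(o,cv2.COLOR_RGB2BGR)
    st=0.1
    for x in np.arange(np.ceil(x0/st)*st,x1,st):
        q=int((x1-x)*s);cv2.line(o,(0,q),(6,q),(0,0,255),1);cv2.putText(o,"%.1f"%x,(8,q+4),0,.4,(0,0,255),1)
    for y in np.arange(np.ceil(y0/st)*st,y1,st):
        q=int((y1-y)*s);cv2.line(o,(q,0),(q,6),(255,0,0),1);cv2.putText(o,"%.1f"%y,(q-8,18),0,.4,(255,0,0),1)
    cv2.imwrite('pics/'+f,o)
E
python3 - <<'E'
from h import *
im=cv2.cvtColor(cv2.imread('pics/top0.png'),cv2.COLOR_BGR2RGB)
ortho(im,"top",0.2,0.95,-0.7,0.3,0.0,790,"o0.png")
print(proj("top",[[.2,0,0],[.9,0,0],[.5,-.5,0],[.5,.3,0]]))
W=cloud("top",np.load("top0.npy"))
for u,v in [(318,295),(413,380),(436,440),(228,190),(450,293),(517,365),(553,432),(270,330)]:
    a,b=int(u*.64),int(v*.64);print((u,v),np.nanmedian(W[b-1:b+2,a-1:a+2].reshape(-1,3),0))
E
```

```text
[[182.85266813 331.47637813]
 [192.84633241 102.3677732 ]
 [353.85963239 230.55416332]
 [ 88.27651712 226.38581764]]
(318, 295) [ 0.6137277  -0.04892694  0.04703615]
(413, 380) [ 0.45784194 -0.23120513  0.00980216]
(436, 440) [ 0.34878898 -0.273711    0.06016464]
(228, 190) [0.83230807 0.14563883 0.0102018 ]
(450, 293) [ 0.62807493 -0.30175804  0.01028001]
(517, 365) [ 0.4907051  -0.42663451  0.0094807 ]
(553, 432) [ 0.36602228 -0.48968859  0.0209082 ]
(270, 330) [0.55064179 0.04829262 0.0028553 ]
```

View pics/o0.png

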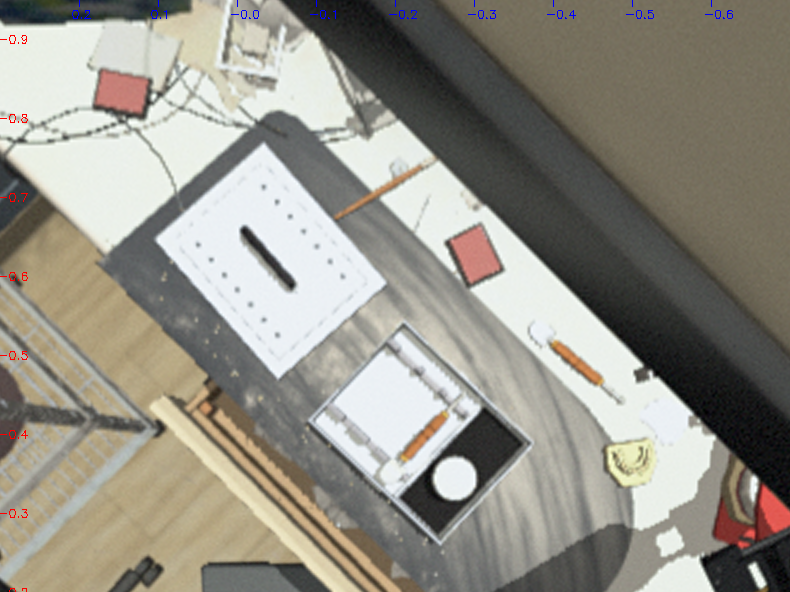

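```bash
python3 - <<'E'
from h import *
im=cv2.cvtColor(cv2.imread('pics/scene0.png'),cv2.COLOR_BGR2RGB)
ortho(im,"scene",0.15,0.95,-0.9,0.1,0.0,740,"o1.png")
W=cloud("scene",np.load("scene0.npy"))
for u,v in [(288,215),(275,270),(317,253),(303,305),(253,117),(350,177),(320,360)]:
    print((u,v),np.nanmedian(W[v-1:v+2,u-1:u+2].reshape(-1,3),0))
E
```

```text
(288, 215) [ 0.63790834 -0.31043559  0.00974942]
(275, 270) [ 0.49273861 -0.42989578  0.01135003]
(317, 253) [ 0.61702196 -0.45844491  0.01322443]
(303, 305) [ 0.48836035 -0.54661426  0.01415239]
(253, 117) [0.83044549 0.13045157 0.01103839]
(350, 177) [ 0.88135189 -0.32317519  0.03128357]
(320, 360) [ 0.40442736 -0.6780897   0.12065513]
```

View pics/o1.png

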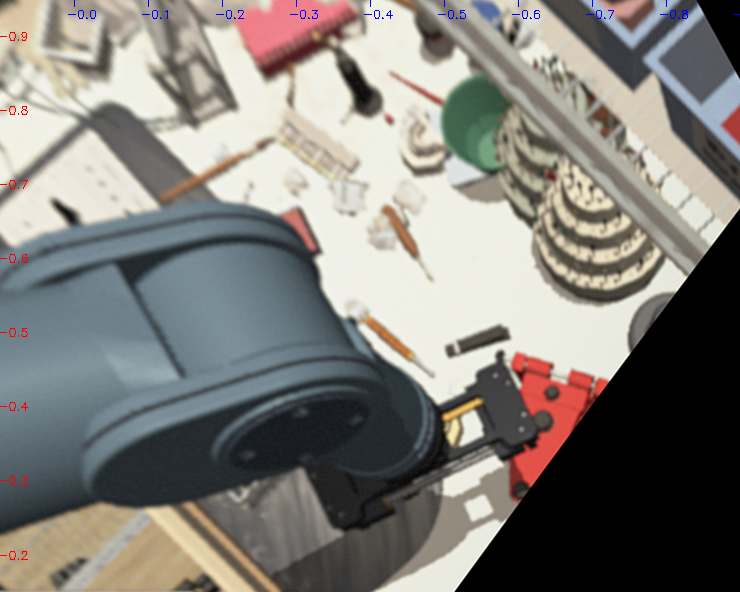

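Only one knife is in the case (lane 3, blade at lower-left, so the wrong way round). The candidates:
- Knives: (0.49,-0.43) on the bench; the look-alike waxer is at (0.617,-0.458).
- Pads: (0.628,-0.302), and a decoy at (0.83,0.14). The rightmost one is (0.628,-0.302).

I'll check all of these in a close crop.

```bash
python3 - <<'E'
from h import *
im=cv2.cvtColor(cv2.imread('pics/top0.png'),cv2.COLOR_BGR2RGB)
ortho(im,"top",0.402-.146,0.402+.146,-.232-.146,-.232+.146,0.048,1370,"a.png")
ortho(im,"top",0.61-.146,0.61+.146,-.03-.146,-.03+.146,0.013,1370,"b.png")
ortho(im,"top",0.49-.068,0.49+.068,-.43-.146,-.43+.146,0.006,1370,"c.png")
ortho(im,"top",0.63-.068,0.63+.068,-.3-.146,-.3+.146,0.014,1370,"d.png")
r=[cv2.imread('pics/%s.png'%k) for k in 'abcd']
cv2.imwrite('pics/z1.png',np.vstack([np.hstack(r[:2]),np.hstack(r[2:])]))
print([a.shape for a in r])
# auto rectangles in ortho images: lid white, pad red
b=r[1];g=cv2.cvtColor(b,6);m=(g>200).astype(np.uint8);n,l,s,c=cv2.connectedComponentsWithStats(m);k=1+np.argmax(s[1:,4]);cc=cv2.findContours((l==k).astype(np.uint8),0,1)[0]
R=cv2.minAreaRect(max(cc,key=cv2.contourArea));u,v=R[0];print("lid",0.61+.146-v/1370,-.03+.146-u/1370,np.array(R[1])/1.37,R[2])
d=r[3].astype(int);m=((d[...,2]-d[...,1]>50)).astype(np.uint8);m[:30]=0;cc=cv2.findContours(m,0,1)[0]
R=cv2.minAreaRect(max(cc,key=cv2.contourArea));u,v=R[0];print("pad",0.63+.068-v/1370,-.3+.146-u/1370,np.array(R[1])/1.37,R[2])
E
```

```text
[(400, 400, 3), (400, 400, 3), (186, 400, 3), (186, 400, 3)]
lid 0.6173051588517906 -0.04424457277172675 [234.10994258 182.59153714] 48.54147720336914
pad 0.6255182515165231 -0.29991242657960765 [58.43155575 42.10989179] 63.43495178222656
```

View pics/z1.png

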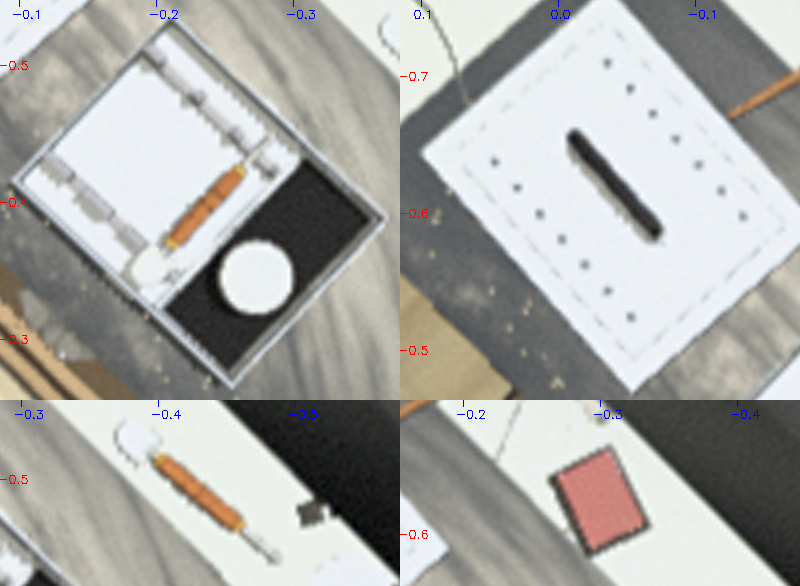

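The crop confirms all choices: case corners at about (13,181), (232,388), (384,219); knife blade in the case at (152,267); jar cap (256,277); bench knife blade at (137,440); pad at (601,501). Now I'll fit exact poses.

```bash
cat >> h.py <<'E'
from scipy.optimize import minimize
def rectpts(c,yaw,lx,ly,z,n=60):
    a=np.linspace(-.5,.5,n);P=np.r_[np.c_[a*lx,a*0+ly/2],np.c_[a*lx,a*0-ly/2],np.c_[a*0+lx/2,a*ly],np.c_[a*0-lx/2,a*ly]]
    C,S=np.cos(yaw),np.sin(yaw);Q=P@np.array([[C,S],[-S,C]])+c;return np.c_[Q,np.full(len(Q),z)]
def fitrect(im,n,c,yaw,lx,ly,z,span=.012):
    g=cv2.GaussianBlur(cv2.cvtColor(im,cv2.COLOR_RGB2GRAY).astype(np.float32),(0,0),1.0)
    G=np.hypot(cv2.Sobel(g,5,1,0),cv2.Sobel(g,5,0,1));G=np.minimum(G,200)
    def f(p):
        uv=proj(n,rectpts(p[:2],p[2],lx,ly,z)).astype(np.float32)
        return -cv2.remap(G,uv[None,:,0],uv[None,:,1],1).mean()
    best=None
    for dy in np.radians(np.arange(-4,4.1,1)):
        for dx in np.arange(-span,span+.001,.003):
            for dz in np.arange(-span,span+.001,.003):
                v=f([c[0]+dx,c[1]+dz,yaw+dy])
                if best is None or v<best[0]: best=(v,[c[0]+dx,c[1]+dz,yaw+dy])
    r=minimize(f,best[1],method='Nelder-Mead',options=dict(initial_simplex=np.array(best[1])+np.array([[0,0,0],[.002,0,0],[0,.002,0],[0,0,.02]])))
    return r.x,np.degrees(r.x[2]),r.fun
E
python3 - <<'E'
from h import *
im=cv2.cvtColor(cv2.imread('pics/top0.png'),cv2.COLOR_BGR2RGB)
y0=np.radians(-43.4)
print("case out",fitrect(im,"top",(.402,-.232),y0,.170,.221,.048))
print("case in",fitrect(im,"top",(.402,-.232),y0,.164,.215,.048))
print("lid",fitrect(im,"top",(.617,-.044),np.radians(-41.5),.183,.234,.013))
print("pad",fitrect(im,"top",(.6255,-.300),np.radians(26),.052,.068,.014),fitrect(im,"top",(.6255,-.300),np.radians(26),.052,.068,.0))
W=cloud("top",np.load("top0.npy"));Z=W[...,2]
m=(Z>.05)&(Z<.07)&(np.hypot(W[...,0]-.35,W[...,1]+.275)<.05);print("jar",np.nanmedian(W[m],0),W[m].min(0),W[m].max(0),m.sum())
# orange handles
hsv=cv2.cvtColor(im,cv2.COLOR_RGB2HSV)
o=(hsv[...,0]<18)&(hsv[...,1]>110)&(hsv[...,2]>110)
for c in [(.49,-.43),(.405,-.23)]:
    k=o&(np.hypot(W[...,0]-c[0],W[...,1]-c[1])<.07);v,u=np.nonzero(k)
    P=np.array([atz("top",a,b,.006 if c[0]>.45 else .045) for a,b in zip(u,v)])[:,:2];w,V=np.linalg.eigh(np.cov(P.T));t=(P-P.mean(0))@V
    print("handle",(P.min(0)+P.max(0))/2,P.mean(0),V[:,1],np.ptp(t,0),np.nanmedian(Z[k]),np.nanmax(Z[k]))
E
```

```text
case out (array([ 0.40581498, -0.22614634, -0.75813922]), np.float64(-43.43817752696525), np.float64(-142.63929748535156))
case in (array([ 0.40384319, -0.22914248, -0.78747739]), np.float64(-45.11913112712258), np.float64(-153.27098083496094))
lid (array([ 0.61799326, -0.04298073, -0.84702316]), np.float64(-48.53085216360127), np.float64(-196.6354522705078))Traceback (most recent call last):
  File "<stdin>", line 7, in <module>
  File "h.py", line 47, in fitrect
    v=f([c[0]+dx,c[1]+dz,yaw+dy])
  File "h.py", line 41, in f
    uv=proj(n,rectpts(p[:2],p[2],lx,ly,z)).astype(np.float32)
       ~~~~^^^^^^^^^^^^^^^^^^^^^^^^^^^^^^^
  File "h.py", line 16, in proj
    K,D,R,t=cal(n);return cv2.projectPoints(np.atleast_2d(np.array(P,float)),cv2.Rodrigues(R)[0],t,K,D)[0][:,0]
            ~~~^^^
  File "h.py", line 4, in cal
    c=vision.get_calibration(n); K=np.array(c["intrinsics"],float);D=np.array(c["D"],float)
ValueError: time passes only in moves, steps and waits
```

```bash
sed -i 's/^def cal(n):/import functools\n@functools.lru_cache\ndef cal(n):/' h.py
cat > m.py <<'E'
from h import *
im=cv2.cvtColor(cv2.imread('pics/top0.png'),cv2.COLOR_BGR2RGB)
y0=np.radians(-44)
for l in (0,.003,.006): print("case",l,fitrect(im,"top",(.404,-.229),y0,.170-l,.221-l,.048))
print("pad",fitrect(im,"top",(.6255,-.300),np.radians(26),.052,.068,.014),fitrect(im,"top",(.6255,-.300),np.radians(26),.068,.052,.014))
W=cloud("top",np.load("top0.npy"));Z=W[...,2]
m=(Z>.05)&(Z<.07)&(np.hypot(W[...,0]-.35,W[...,1]+.275)<.05);print("jar",np.nanmedian(W[m],0),W[m].min(0),W[m].max(0),m.sum())
hsv=cv2.cvtColor(im,cv2.COLOR_RGB2HSV)
o=(hsv[...,0]<18)&(hsv[...,1]>110)&(hsv[...,2]>110)
for c in [(.49,-.43),(.405,-.23)]:
    k=o&(np.hypot(W[...,0]-c[0],W[...,1]-c[1])<.07);v,u=np.nonzero(k)
    P=np.array([atz("top",a,b,.006 if c[0]>.45 else .045) for a,b in zip(u,v)])[:,:2];w,V=np.linalg.eigh(np.cov(P.T));t=(P-P.mean(0))@V
    print("handle",(P.min(0)+P.max(0))/2,P.mean(0),V[:,1],np.ptp(t,0),np.nanmedian(Z[k]),np.nanmax(Z[k]))
m=(Z>.03)&(Z<.06)&(np.hypot(W[...,0]-.404,W[...,1]+.229)<.15)&~m
print("rim z",np.nanmedian(Z[m]),m.sum())
s=1370
o=np.zeros((800,800,3),np.uint8)
P=np.array([.404+.146,-.229+.146])
ortho(im,"top",0.404-.146,0.404+.146,-.229-.146,-.229+.146,0.048,2700,"a.png")
a=cv2.imread('pics/a.png')
for l in (0,.006):
    for yw,c,col in ((-43.4,(.4058,-.2261),(0,255,0)),(-45.1,(.4038,-.2291),(0,0,255))):
        Q=rectpts(np.array(c),np.radians(yw),.17-l,.221-l,.048)[:,:2]
        for q in Q: cv2.circle(a,(int((P[1]-q[1])*2700),int((P[0]-q[0])*2700)),1,col,-1)
cv2.imwrite('pics/z2.png',cv2.resize(a,(600,600),interpolation=cv2.INTER_AREA))
E
python3 m.py
```

```text
case 0 (array([ 0.40566673, -0.22628501, -0.75880009]), np.float64(-43.476042425631434), np.float64(-142.6700897216797))
case 0.003 (array([ 0.40391117, -0.2286822 , -0.77076458]), np.float64(-44.16155746349119), np.float64(-152.67991638183594))
case 0.006 (array([ 0.40384402, -0.22912267, -0.78749848]), np.float64(-45.120338995599155), np.float64(-153.2457733154297))
pad (array([ 0.62866615, -0.29075121,  0.57030533]), np.float64(32.676088469129084), np.float64(-145.41055297851562)) (array([ 0.62412868, -0.29934524,  0.44603304]), np.float64(25.55581089857454), np.float64(-191.6077117919922))
jar [ 0.34370094 -0.27360195  0.05893163] [ 0.30205246 -0.32207063  0.05010571] [ 0.37098703 -0.24837791  0.06626018] 288
handle [ 0.48960002 -0.4289454 ] [ 0.49021029 -0.42917726] [0.64524055 0.76397947] [0.01121315 0.0705864 ] 0.008216368947266241 0.013676098401207308
handle [ 0.35978142 -0.4517454 ] [ 0.38391866 -0.30841999] [0.17786178 0.98405548] [0.05829787 0.487485  ] 0.04620950943220192 1.1207065405596106
rim z 0.046132259867688756 766
```

View pics/z2.png

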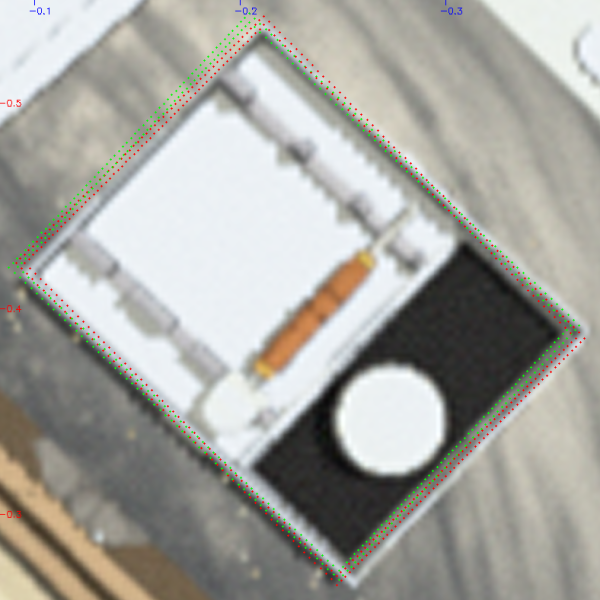

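```bash
cat >> h.py <<'E'
def Rt(yaw,tilt=0):
    y=np.array([np.cos(np.radians(yaw)),np.sin(np.radians(yaw)),0]);z=np.array([0,0,-1.]);x=np.cross(y,z)
    return np.c_[x,y,z]@cv2.Rodrigues(np.array([0,np.radians(tilt),0.]))[0]
def go(g,yaw,tilt=0,half=False,cur=None):
    """total turn (tool deg) then, after it, dp in the new tool axes, to put the grasp point at g"""
    s=robot.read_state();R0=s["tcp_rot"];p0=s["eef_pos"]
    if cur is not None: p0,R0=cur
    best=[]
    for y in ([yaw,yaw+180] if half else [yaw]):
        R=Rt(y,tilt);r=np.degrees(cv2.Rodrigues(R0.T@R)[0].ravel());best.append((np.linalg.norm(r),y,R,r))
    _,y,R,r=min(best,key=lambda b:b[0]);p=np.array(g)-.147*R[:,2]
    d=R.T@(p-p0);print("yaw",y,"turn",r.round(2),"dp",d.round(4),"maxrows",np.ceil(max(np.abs(d))/.05))
    return p,R
def st():
    s=robot.read_state();R=s["tcp_rot"];print("t",round(s["time"],2),"grasp",(s["eef_pos"]+.147*R[:,2]).round(4),"yawy",np.degrees(np.arctan2(R[1,1],R[0,1])).round(2),"tilt",np.degrees(np.arccos(-R[2,2])).round(2),"j",s["joints"].round(2),"F",s["wrist_force"].round(1),"open",round(s["opening"],4))
E
python3 - <<'E'
from h import *
st();c=go((.346,-.273,.12),-43.7);go((.346,-.273,.045),-43.7,cur=c)
E
```

```text
t 0.1 grasp [ 0.2812 -0.5855  0.257 ] yawy -64.34 tilt 0.08 j [ 1.06  0.54 -0.    1.54  0.    1.07 -0.07] F [-0.1  0.1  0.1] open 0.0879
yaw -43.7 turn [-8.000e-02 -1.000e-02 -2.064e+01] dp [ 0.2707 -0.1692  0.137 ] maxrows 6.0
yaw -43.7 turn [0. 0. 0.] dp [0.    0.    0.075] maxrows 2.0
```

Request:
send_rows(
  increments=[
    {"turn": [0,0,-6.88],"dp": [0,0,0],"jaw": 1},
    {"turn": [0,0,-6.88],"dp": [0,0,0],"jaw": 1},
    {"turn": [0,0,-6.88],"dp": [0,0,0],"jaw": 1},
    {"turn": [0,0,0],"dp": [0.0387,-0.0242,0.0196],"jaw": 1},
    {"turn": [0,0,0],"dp": [0.0387,-0.0242,0.0196],"jaw": 1},
    {"turn": [0,0,0],"dp": [0.0387,-0.0242,0.0196],"jaw": 1},
    {"turn": [0,0,0],"dp": [0.0387,-0.0242,0.0196],"jaw": 1},
    {"turn": [0,0,0],"dp": [0.0387,-0.0242,0.0196],"jaw": 1},
    {"turn": [0,0,0],"dp": [0.0387,-0.0242,0.0196],"jaw": 1},
    {"turn": [0,0,0],"dp": [0.0387,-0.0242,0.0196],"jaw": 1},
  ],
  newtons=15,
)

```text
time: 1.1
eef_pos: [0.346, -0.2713, 0.2669]
tcp_rot: [[0.691, 0.723, 0.0], [0.723, -0.691, -0.0], [0.0, 0.0, -1.0]]
wrist_force: [1.4, 0.4, 0.1]
opening: 0.0881
```

```bash
python3 - <<'E'
from h import *
st();c=go((.346,-.273,.12),-43.7);go((.346,-.273,.045),-43.7,cur=c)
E
```

```text
t 1.1 grasp [ 0.346  -0.2713  0.1199] yawy -43.73 tilt 0.02 j [ 0.69  0.42 -0.15  2.17  0.11  0.56 -0.31] F [1.4 0.4 0.1] open 0.0881
yaw -43.7 turn [ 0.02 -0.01 -0.03] dp [-0.0012  0.0012 -0.0001] maxrows 1.0
yaw -43.7 turn [0. 0. 0.] dp [0.    0.    0.075] maxrows 2.0
```

Request:
send_rows(
  increments=[
    {"turn": [0,0,0],"dp": [0,0,0.019],"jaw": 1},
    {"turn": [0,0,0],"dp": [0,0,0.019],"jaw": 1},
    {"turn": [0,0,0],"dp": [0,0,0.019],"jaw": 1},
    {"turn": [0,0,0],"dp": [0,0,0.018],"jaw": 1},
    {"turn": [0,0,0],"dp": [0,0,0],"jaw": 0.4},
    {"turn": [0,0,0],"dp": [0,0,0],"jaw": 0.4},
    {"turn": [0,0,0],"dp": [0,0,0],"jaw": 0.4},
    {"turn": [0,0,0],"dp": [0,0,0],"jaw": 0.4},
    {"turn": [0,0,0],"dp": [0,0,0],"jaw": 0.4},
    {"turn": [0,0,0],"dp": [0,0,0],"jaw": 0.4},
  ],
)

```text
time: 2.1
eef_pos: [0.3462, -0.2731, 0.1931]
tcp_rot: [[0.691, 0.723, 0.0], [0.723, -0.691, -0.0], [0.0, 0.001, -1.0]]
wrist_force: [-1.1, 1.7, 6.9]
opening: 0.0507
```

Request:
send_rows(
  increments=[
    {"turn": [0,0,0],"dp": [0,0,-0.015],"jaw": 0.4},
    {"turn": [0,0,0],"dp": [0,0,-0.015],"jaw": 0.4},
    {"turn": [0,0,0],"dp": [0,0,-0.015],"jaw": 0.4},
    {"turn": [0,0,0],"dp": [0,0,-0.015],"jaw": 0.4},
    {"turn": [0,0,0],"dp": [0,0,-0.015],"jaw": 0.4},
    {"turn": [0,0,-8.4],"dp": [0,0,-0.01],"jaw": 0.4},
    {"turn": [0,0,-8.4],"dp": [0,0,0],"jaw": 0.4},
    {"turn": [0,0,-8.4],"dp": [0,0,0],"jaw": 0.4},
    {"turn": [0,0,-8.4],"dp": [0,0,0],"jaw": 0.4},
    {"turn": [0,0,0],"dp": [0,0,0],"jaw": 0.4},
  ],
)

```text
time: 3.1
eef_pos: [0.3459, -0.2731, 0.2776]
tcp_rot: [[0.174, 0.985, 0.0], [0.985, -0.174, 0.0], [0.0, 0.0, -1.0]]
wrist_force: [-0.4, 0.6, -0.8]
opening: 0.051
```

```bash
python3 - <<'E'
from h import *
st();c=go((.31,-.392,.13),-10.1);go((.31,-.392,.042),-10,cur=c)
E
```

```text
t 3.1 grasp [ 0.346  -0.2731  0.1306] yawy -10.05 tilt 0.01 j [ 0.82  0.42 -0.3   2.15  0.21  0.6   0.19] F [-0.4  0.6 -0.8] open 0.051
yaw -10.1 turn [ 0.01 -0.01  0.05] dp [-0.1234 -0.0145  0.0006] maxrows 3.0
yaw -10 turn [ 0.   0.  -0.1] dp [0.    0.    0.088] maxrows 2.0
```

Request:
send_rows(
  increments=[
    {"turn": [0,0,0],"dp": [-0.0309,-0.0036,0],"jaw": 0.4},
    {"turn": [0,0,0],"dp": [-0.0309,-0.0036,0],"jaw": 0.4},
    {"turn": [0,0,0],"dp": [-0.0309,-0.0036,0],"jaw": 0.4},
    {"turn": [0,0,0],"dp": [-0.0309,-0.0036,0],"jaw": 0.4},
    {"turn": [0,0,0],"dp": [0,0,0.018],"jaw": 0.4},
    {"turn": [0,0,0],"dp": [0,0,0.018],"jaw": 0.4},
    {"turn": [0,0,0],"dp": [0,0,0.018],"jaw": 0.4},
    {"turn": [0,0,0],"dp": [0,0,0.018],"jaw": 0.4},
    {"turn": [0,0,0],"dp": [0,0,0.012],"jaw": 0.4},
    {"turn": [0,0,0],"dp": [0,0,0.006],"jaw": 0.4},
  ],
)

```text
time: 4.1
eef_pos: [0.3101, -0.3919, 0.1866]
tcp_rot: [[0.177, 0.984, -0.001], [0.984, -0.177, 0.001], [0.001, -0.001, -1.0]]
wrist_force: [-0.0, -0.5, -1.2]
opening: 0.0509
```

Request:
send_rows(
  increments=[
    {"turn": [0,0,0],"dp": [0,0,0],"jaw": 0.4},
    {"turn": [0,0,0],"dp": [0,0,0],"jaw": 0.8},
    {"turn": [0,0,0],"dp": [0,0,0],"jaw": 0.8},
    {"turn": [0,0,0],"dp": [0,0,0],"jaw": 0.8},
    {"turn": [0,0,0],"dp": [0,0,0],"jaw": 0.8},
    {"turn": [0,0,0],"dp": [0,0,-0.02],"jaw": 0.8},
    {"turn": [0,0,0],"dp": [0,0,-0.03],"jaw": 0.8},
    {"turn": [0,0,0],"dp": [0,0,-0.04],"jaw": 0.8},
    {"turn": [0,0,0],"dp": [0,0,-0.04],"jaw": 0.5},
    {"turn": [0,0,0],"dp": [0,0,-0.04],"jaw": 0.5},
  ],
)

```text
time: 5.1
eef_pos: [0.31, -0.3919, 0.3593]
tcp_rot: [[0.175, 0.984, 0.0], [0.984, -0.175, -0.0], [-0.0, 0.0, -1.0]]
wrist_force: [0.5, -0.4, -0.2]
opening: 0.0565
```

```bash
python3 - <<'E'
from h import *
st();go((.40,.33,.25),-10)
E
```

```text
t 5.1 grasp [ 0.31   -0.3919  0.2123] yawy -10.11 tilt 0.0 j [ 1.07  0.36 -0.32  1.96  0.15  0.84  0.5 ] F [ 0.5 -0.4 -0.2] open 0.0565
yaw -10 turn [ 0.    0.   -0.11] dp [ 0.7266 -0.0367 -0.0377] maxrows 15.0
```

Request:
send_rows(
  increments=[
    {"turn": [0,0,0],"dp": [0.0466,0.011,-0.01],"jaw": 0.5},
    {"turn": [0,0,0],"dp": [0.0466,0.011,-0.01],"jaw": 0.5},
    {"turn": [0,0,0],"dp": [0.0466,0.011,-0.01],"jaw": 0.5},
    {"turn": [0,0,0],"dp": [0.0466,0.011,-0.01],"jaw": 0.5},
    {"turn": [0,0,0],"dp": [0.0466,0.011,-0.01],"jaw": 0.5},
    {"turn": [0,0,0],"dp": [0.0466,0.011,-0.01],"jaw": 0.5},
    {"turn": [0,0,0],"dp": [0.0466,0.011,-0.01],"jaw": 0.5},
    {"turn": [0,0,0],"dp": [0.0466,0.011,-0.01],"jaw": 0.5},
    {"turn": [0,0,0],"dp": [0.0466,0.011,-0.01],"jaw": 0.5},
    {"turn": [0,0,0],"dp": [0.0466,0.011,-0.01],"jaw": 0.5},
  ],
)

```text
time: 6.1
eef_pos: [0.5005, 0.0491, 0.4583]
tcp_rot: [[0.176, 0.984, 0.001], [0.984, -0.176, -0.001], [-0.0, 0.001, -1.0]]
wrist_force: [1.2, -0.0, 0.5]
opening: 0.0446
```

```bash
python3 - <<'E'
from h import *
st()
a,da=snap("top","t1.png");b,db=snap("scene","s1.png");np.save("t1.npy",da);np.save("s1.npy",db)
for im,n,f in((a,"top","a.png"),(b,"scene","b.png")):
    ortho(im,n,.405-.2,.405+.2,-.27-.2,-.27+.2,.048,1000,f)
cv2.imwrite('pics/z3.png',np.hstack([cv2.imread('pics/a.png'),cv2.imread('pics/b.png')]))
E
```

```text
t 6.1 grasp [0.5006 0.049  0.3113] yawy -10.13 tilt 0.05 j [ 0.33  0.28 -0.61  1.83  0.18  1.08 -0.53] F [ 1.2 -0.   0.5] open 0.0446
```

View pics/z3.png

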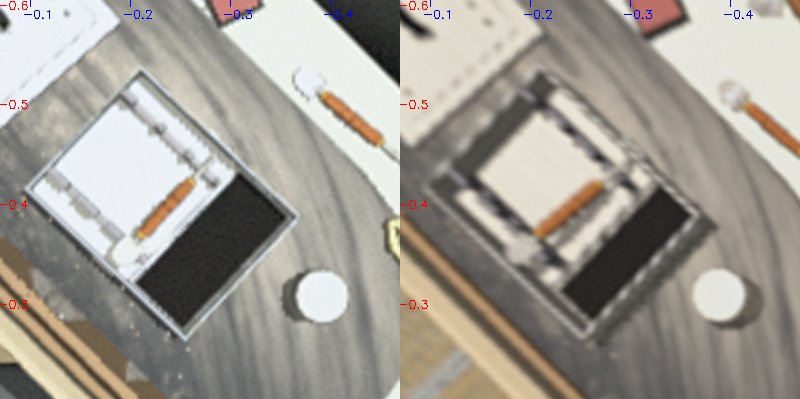

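The jar stands upright at (.31,-.39), clear. Now I'll warp both views into the case frame to check the case pose.

```bash
cat >> h.py <<'E'
def casewarp(im,n,c,yaw,z,s=2000,hx=.1,hy=.125):
    # columns: case x rising to the right, rows: case y falling downward
    W,H=int(2*hx*s),int(2*hy*s);q,r=np.meshgrid(np.arange(W),np.arange(H));X=q/s-hx;Y=hy-r/s
    C,S=np.cos(np.radians(yaw)),np.sin(np.radians(yaw))
    P=np.stack([c[0]+C*X-S*Y,c[1]+S*X+C*Y,np.full(X.shape,z)],-1).reshape(-1,3)
    m=proj(n,P).reshape(H,W,2).astype(np.float32);return cv2.cvtColor(cv2.remap(im,m[...,0],m[...,1],2),4)
E
python3 - <<'E'
from h import *
o=[]
for n,f in(("top","t1.png"),("scene","s1.png")):
    im=cv2.cvtColor(cv2.imread('pics/'+f),4)
    w=casewarp(im,n,(.4015,-.2318),-43.6,.048)
    for hx,hy in((.085,.1105),(.082,.1075)):
        cv2.rectangle(w,(int((.1-hx)*2000),int((.125-hy)*2000)),(int((.1+hx)*2000),int((.125+hy)*2000)),(0,0,255),1)
    for y in(.0735,.0335,-.0065):
        v=int((.125-y)*2000)
        for x in(-.054,.054):
            cv2.line(w,(int((.1+x)*2000)-10,v),(int((.1+x)*2000)+10,v),(0,255,0),1)
    o.append(w)
cv2.imwrite('pics/z4.png',np.hstack(o))
E
```

```text
(no output)
```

View pics/z4.png

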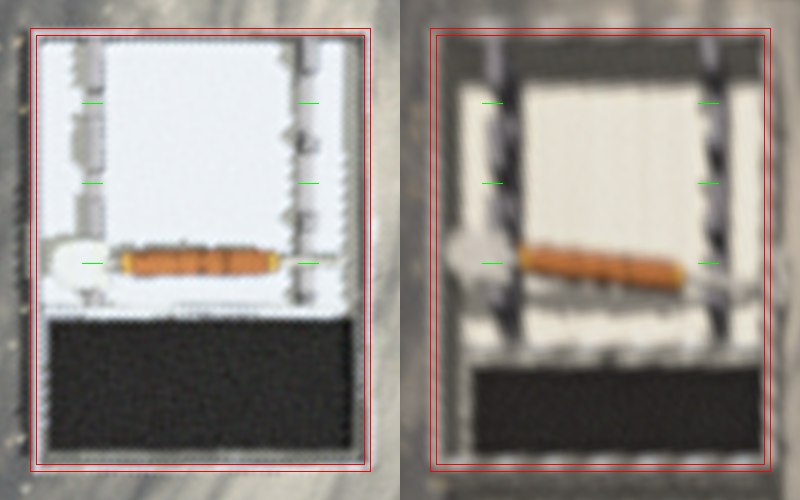

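```bash
python3 - <<'E'
from h import *
c=go((.397,-.2365,.13),46.4);c=go((.397,-.2365,.10),46.4,11,cur=c);go((.397,-.2365,.046),46.4,11,cur=c)
E
```

```text
yaw 46.4 turn [  0.33  -0.16 -55.96] dp [-0.1247 -0.2824  0.1824] maxrows 6.0
yaw 46.4 turn [-0. 11.  0.] dp [-0.0338  0.      0.0267] maxrows 1.0
yaw 46.4 turn [0. 0. 0.] dp [-0.0103  0.      0.053 ] maxrows 2.0
```

Request:
send_rows(
  increments=[
    {"turn": [0,0,-8],"dp": [0,0,0.01],"jaw": 0.5},
    {"turn": [0,0,-8],"dp": [0,0,0.01],"jaw": 0.5},
    {"turn": [0,0,-8],"dp": [0,0,0.01],"jaw": 0.5},
    {"turn": [0,0,-8],"dp": [0,0,0.01],"jaw": 0.5},
    {"turn": [0,0,-8],"dp": [0,0,0.01],"jaw": 0.5},
    {"turn": [0,0,-8],"dp": [0,0,0.01],"jaw": 0.5},
    {"turn": [0,0,-8],"dp": [0,0,0.01],"jaw": 0.5},
    {"turn": [0,0,0],"dp": [-0.0208,-0.047,0.0187],"jaw": 0.5},
    {"turn": [0,0,0],"dp": [-0.0208,-0.047,0.0187],"jaw": 0.5},
    {"turn": [0,0,0],"dp": [-0.0208,-0.047,0.0187],"jaw": 0.5},
  ],
)

```text
time: 7.2
eef_pos: [0.4503, -0.0869, 0.3357]
tcp_rot: [[-0.718, 0.696, 0.0], [0.696, 0.718, -0.001], [-0.001, -0.0, -1.0]]
wrist_force: [0.7, -0.8, 0.1]
opening: 0.0439
```

Request:
send_rows(
  increments=[
    {"turn": [0,0,0],"dp": [-0.0208,-0.047,0.0187],"jaw": 0.5},
    {"turn": [0,0,0],"dp": [-0.0208,-0.047,0.0187],"jaw": 0.5},
    {"turn": [0,0,0],"dp": [-0.0208,-0.047,0.0187],"jaw": 0.5},
    {"turn": [0,5.5,0],"dp": [0,0,0],"jaw": 0.5},
    {"turn": [0,5.5,0],"dp": [0,0,0],"jaw": 0.5},
    {"turn": [0,0,0],"dp": [-0.017,0,0.013],"jaw": 0.5},
    {"turn": [0,0,0],"dp": [-0.017,0,0.013],"jaw": 0.5},
    {"turn": [0,0,0],"dp": [0,0,0],"jaw": 0.5},
    {"turn": [0,0,0],"dp": [0,0,0],"jaw": 0.5},
    {"turn": [0,0,0],"dp": [0,0,0],"jaw": 0.5},
  ],
)

```text
time: 8.2
eef_pos: [0.4228, -0.2366, 0.2536]
tcp_rot: [[-0.705, 0.696, -0.137], [0.683, 0.718, 0.132], [0.191, -0.0, -0.982]]
wrist_force: [-1.0, -0.4, 0.2]
opening: 0.044
```

```bash
python3 - <<'E'
from h import *
st();go((.397,-.2365,.046),46.4,11)
E
```

```text
t 8.2 grasp [ 0.4026 -0.2171  0.1093] yawy 45.92 tilt 10.99 j [ 0.93  0.63 -0.64  1.97  0.38  0.86  0.88] F [-1.  -0.4  0.2] open 0.044
yaw 46.4 turn [ 0.08  0.01 -0.47] dp [-0.0212 -0.0177  0.0603] maxrows 2.0
```

Request:
send_rows(
  increments=[
    {"turn": [0,0,-0.47],"dp": [-0.0099,-0.0177,0.0018],"jaw": 0.5},
    {"turn": [0,0,0],"dp": [-0.0028,0,0.0145],"jaw": 0.5},
    {"turn": [0,0,0],"dp": [-0.0028,0,0.0145],"jaw": 0.5},
    {"turn": [0,0,0],"dp": [-0.0028,0,0.0145],"jaw": 0.5},
    {"turn": [0,0,0],"dp": [-0.0028,0,0.0145],"jaw": 0.5},
    {"turn": [0,0,0],"dp": [0,0,0],"jaw": 0.5},
    {"turn": [0,0,0],"dp": [0,0,0],"jaw": 0.5},
    {"turn": [0,0,0],"dp": [0,0,0],"jaw": 0.5},
    {"turn": [0,0,0],"dp": [0,0,0],"jaw": 0.5},
    {"turn": [0,0,0],"dp": [0,0,0],"jaw": 0.5},
  ],
)

```text
time: 9.2
eef_pos: [0.4178, -0.2563, 0.1906]
tcp_rot: [[-0.711, 0.69, -0.136], [0.677, 0.724, 0.132], [0.19, 0.002, -0.982]]
wrist_force: [1.0, -0.6, -0.5]
opening: 0.044
```

```bash
python3 - <<'E'
from h import *
st();go((.397,-.2365,.046),46.4,11)
b,_=snap("scene","s2.png")
cv2.imwrite('pics/z5.png',cv2.resize(b[150:340,60:310,::-1],None,fx=3,fy=3,interpolation=2))
E
```

```text
t 9.2 grasp [ 0.3978 -0.2368  0.0463] yawy 46.35 tilt 10.95 j [ 0.92  0.75 -0.57  1.97  0.46  0.76  0.87] F [ 1.  -0.6 -0.5] open 0.044
yaw 46.4 turn [ 0.1   0.05 -0.03] dp [ 0.0006 -0.      0.0004] maxrows 1.0
```

View pics/z5.png

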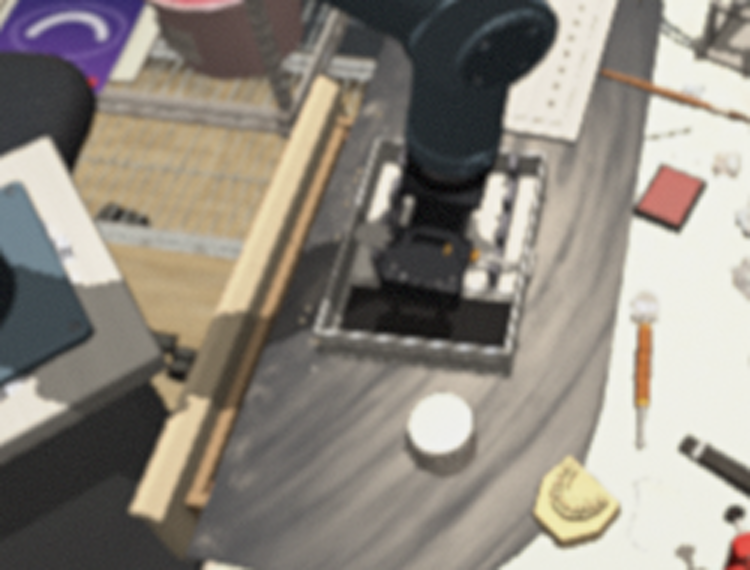

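The gripper straddles the knife handle in lane 3 (crop (440,260)), the jar (440,425) is upright, and the pad and bench knife are undisturbed. Now I'll close and lift.

Request:
send_rows(
  increments=[
    {"turn": [0,0,0],"dp": [0,0,0],"jaw": 0.05},
    {"turn": [0,0,0],"dp": [0,0,0],"jaw": 0.05},
    {"turn": [0,0,0],"dp": [0,0,0],"jaw": 0.05},
    {"turn": [0,0,0],"dp": [0,0,0],"jaw": 0.05},
    {"turn": [0,0,0],"dp": [0,0,0],"jaw": 0.05},
    {"turn": [0,0,0],"dp": [0.0038,0,-0.0196],"jaw": 0.05},
    {"turn": [0,0,0],"dp": [0.0038,0,-0.0196],"jaw": 0.05},
    {"turn": [0,0,0],"dp": [0.0038,0,-0.0196],"jaw": 0.05},
    {"turn": [0,0,0],"dp": [0.0038,0,-0.0196],"jaw": 0.05},
    {"turn": [0,0,0],"dp": [0.0038,0,-0.0196],"jaw": 0.05},
  ],
  newtons=25,
)

```text
time: 10.25
eef_pos: [0.4174, -0.2562, 0.2907]
tcp_rot: [[-0.711, 0.69, -0.137], [0.677, 0.724, 0.133], [0.191, 0.001, -0.982]]
wrist_force: [-0.4, -0.0, -1.3]
opening: 0.0136
```

```bash
python3 - <<'E'
from h import *
st();c=go((.397,-.2365,.17),46.4)
E
```

```text
t 10.25 grasp [ 0.3972 -0.2366  0.1464] yawy 46.37 tilt 11.02 j [ 1.    0.58 -0.67  1.94  0.34  0.94  0.96] F [-0.4 -0.  -1.3] open 0.0136
yaw 46.4 turn [  0.08 -11.02  -0.02] dp [ 0.0283  0.0002 -0.0263] maxrows 1.0
```

Request:
send_rows(
  increments=[
    {"turn": [0,-5.51,0],"dp": [0,0,0],"jaw": 0.05},
    {"turn": [0,-5.51,0],"dp": [0,0,0],"jaw": 0.05},
    {"turn": [0,0,0],"dp": [0.0283,0,-0.0263],"jaw": 0.05},
    {"turn": [0,0,8.18],"dp": [0,0,0],"jaw": 0.05},
    {"turn": [0,0,8.18],"dp": [0,0,0],"jaw": 0.05},
    {"turn": [0,0,8.18],"dp": [0,0,0],"jaw": 0.05},
    {"turn": [0,0,8.18],"dp": [0,0,0],"jaw": 0.05},
    {"turn": [0,0,8.18],"dp": [0,0,0],"jaw": 0.05},
    {"turn": [0,0,8.18],"dp": [0,0,0],"jaw": 0.05},
    {"turn": [0,0,8.18],"dp": [0,0,0],"jaw": 0.05},
  ],
)

```text
time: 11.25
eef_pos: [0.3969, -0.2366, 0.3163]
tcp_rot: [[0.195, 0.981, 0.001], [0.981, -0.195, 0.001], [0.001, 0.001, -1.0]]
wrist_force: [-0.3, 0.3, 0.1]
opening: 0.0136
```

Request:
send_rows(
  increments=[
    {"turn": [0,0,8.18],"dp": [0,0,0],"jaw": 0.05},
    {"turn": [0,0,8.18],"dp": [0,0,0],"jaw": 0.05},
    {"turn": [0,0,8.18],"dp": [0,0,0],"jaw": 0.05},
    {"turn": [0,0,8.18],"dp": [0,0,0],"jaw": 0.05},
    {"turn": [0,0,8.18],"dp": [0,0,0],"jaw": 0.05},
    {"turn": [0,0,8.18],"dp": [0,0,0],"jaw": 0.05},
    {"turn": [0,0,8.18],"dp": [0,0,0],"jaw": 0.05},
    {"turn": [0,0,8.18],"dp": [0,0,0],"jaw": 0.05},
    {"turn": [0,0,8.18],"dp": [0,0,0],"jaw": 0.05},
    {"turn": [0,0,8.18],"dp": [0,0,0],"jaw": 0.05},
  ],
)

```text
time: 12.25
eef_pos: [0.3969, -0.2366, 0.3163]
tcp_rot: [[0.999, -0.053, 0.001], [-0.053, -0.999, 0.001], [0.001, -0.001, -1.0]]
wrist_force: [1.2, -0.8, -0.5]
opening: 0.0139
```

```bash
python3 - <<'E'
from h import *
st();c=go((.397,-.2365,.17),-133.6)
a,da=snap("top","t3.png");b,db=snap("scene","s3.png");np.save("s3.npy",db);np.save("t3.npy",da)
cv2.imwrite('pics/z6.png',np.hstack([cv2.resize(x[...,::-1],None,fx=4,fy=4,interpolation=2) for x in (a[205:305,215:315],b[150:250,140:240])]))
E
```

```text
t 12.25 grasp [ 0.3971 -0.2364  0.1693] yawy -93.03 tilt 0.09 j [ 0.54  0.36 -0.12  2.09  0.06  0.7  -1.24] F [ 1.2 -0.8 -0.5] open 0.0139
yaw -133.6 turn [-8.000e-02 -3.000e-02  4.057e+01] dp [-0.     -0.0001 -0.0007] maxrows 1.0
```

View pics/z6.png

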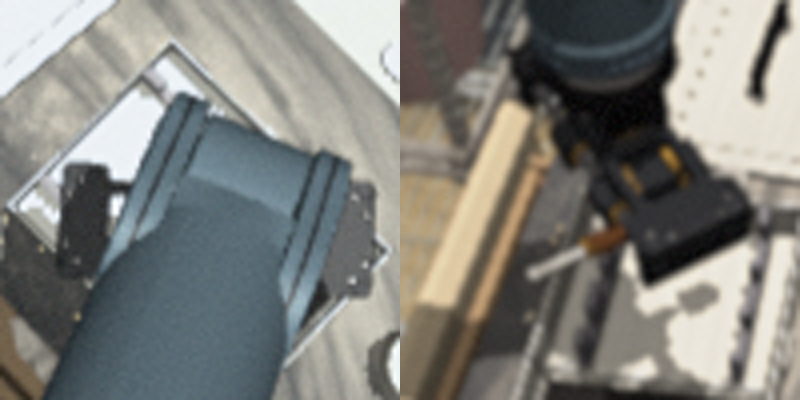

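Request:
send_rows(
  increments=[
    {"turn": [0,0,8.11],"dp": [0,0,0],"jaw": 0.05},
    {"turn": [0,0,8.11],"dp": [0,0,0],"jaw": 0.05},
    {"turn": [0,0,8.11],"dp": [0,0,0],"jaw": 0.05},
    {"turn": [0,0,8.11],"dp": [0,0,0],"jaw": 0.05},
    {"turn": [0,0,8.11],"dp": [0,0,0],"jaw": 0.05},
    {"turn": [0,0,0],"dp": [0,0,0.02],"jaw": 0.05},
    {"turn": [0,0,0],"dp": [0,0,0.03],"jaw": 0.05},
    {"turn": [0,0,0],"dp": [0,0,0.03],"jaw": 0.05},
    {"turn": [0,0,0],"dp": [0,0,0],"jaw": 0.05},
    {"turn": [0,0,0],"dp": [0,0,0],"jaw": 0.05},
  ],
)

```text
time: 13.35
eef_pos: [0.3971, -0.2366, 0.2365]
tcp_rot: [[0.73, -0.684, 0.0], [-0.684, -0.73, 0.002], [-0.001, -0.001, -1.0]]
wrist_force: [0.4, 0.1, -0.1]
opening: 0.0135
```

```bash
python3 - <<'E'
from h import *
st();c=go((.397,-.2365,.034),-133.6)
a,da=snap("top","t4.png");b,db=snap("scene","s4.png");np.save("s4.npy",db);np.save("t4.npy",da)
cv2.imwrite('pics/z7.png',np.hstack([cv2.resize(x[...,::-1],None,fx=4,fy=4,interpolation=2) for x in (a[205:305,215:315],b[165:265,140:240])]))
E
```

```text
t 13.35 grasp [ 0.3971 -0.2364  0.0895] yawy -133.13 tilt 0.09 j [ 0.42  0.51  0.03  2.13 -0.03  0.5  -1.86] F [ 0.4  0.1 -0.1] open 0.0135
yaw -133.6 turn [-0.08  0.05  0.47] dp [-0.0002 -0.      0.0555] maxrows 2.0
```

View pics/z7.png

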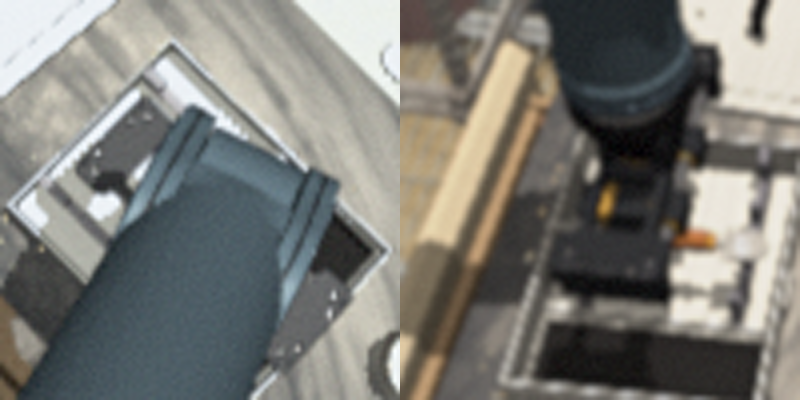

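Scene crop: the knife is held, with its blade at (745,243) on the wide-rack side. I'll check blade level and heading by depth.

```bash
python3 - <<'E'
from h import *
W=cloud("scene",np.load("s4.npy"));b=cv2.imread("pics/s4.png")
C=np.array([.4015,-.2318]);y=np.radians(-43.6);X=np.array([np.cos(y),np.sin(y)]);Y=np.array([-X[1],X[0]])
for v in range(219,233,2):
    for u in range(208,236,3):
        p=W[v,u]
        if .05<p[2]<.12: d=p[:2]-C;print(u,v,(1000*np.r_[d@X,d@Y,p[2]]).round(0),b[v,u][::-1])
E
```

```text
214 223 [30. -3. 88.] [200 137  96]
223 223 [52.  3. 83.] [211 203 191]
226 223 [60.  5. 82.] [203 195 187]
229 223 [69.  3. 86.] [188 179 170]
208 225 [ 15. -12.  89.] [87 58 41]
211 225 [ 23. -11.  88.] [144  88  50]
214 225 [ 31. -10.  89.] [165 100  55]
217 225 [ 39. -10.  90.] [192 137  65]
220 225 [46. -5. 84.] [196 190 176]
223 225 [54. -4. 84.] [210 204 195]
226 225 [62. -3. 84.] [219 214 209]
229 225 [70. -3. 85.] [207 198 186]
208 227 [ 15. -14.  82.] [83 75 67]
211 227 [ 23. -12.  80.] [146 133 120]
214 227 [ 32. -15.  87.] [132 117 103]
217 227 [ 39. -12.  84.] [150 134 110]
223 227 [ 55. -11.  85.] [215 209 200]
226 227 [ 64. -12.  87.] [223 220 214]
229 227 [71. -8. 84.] [205 196 185]
220 229 [ 49. -20.  87.] [219 211 196]
223 229 [ 56. -17.  85.] [190 182 170]
226 229 [ 64. -15.  83.] [171 166 158]
229 229 [ 72. -15.  85.] [190 183 172]
```

Request:
send_rows(
  increments=[
    {"turn": [0,0,0.47],"dp": [0,0,0.01],"jaw": 0.05},
    {"turn": [0,0,0],"dp": [0,0,0.01],"jaw": 0.05},
    {"turn": [0,0,0],"dp": [0,0,0.01],"jaw": 0.05},
    {"turn": [0,0,0],"dp": [0,0,0.01],"jaw": 0.05},
    {"turn": [0,0,0],"dp": [0,0,0.005],"jaw": 0.05},
    {"turn": [0,0,0],"dp": [0,0,0.005],"jaw": 0.05},
    {"turn": [0,0,0],"dp": [0,0,0.003],"jaw": 0.05},
    {"turn": [0,0,0],"dp": [0,0,0.002],"jaw": 0.05},
    {"turn": [0,0,0],"dp": [0,0,0],"jaw": 0.05},
    {"turn": [0,0,0],"dp": [0,0,0],"jaw": 0.05},
  ],
)

```text
time: 14.45
eef_pos: [0.3973, -0.2367, 0.1815]
tcp_rot: [[0.723, -0.691, 0.002], [-0.691, -0.723, 0.001], [0.001, -0.002, -1.0]]
wrist_force: [0.4, -0.3, 0.3]
opening: 0.0135
```

Request:
send_rows(
  increments=[
    {"turn": [0,0,0],"dp": [0,0,0.001],"jaw": 0.05},
    {"turn": [0,0,0],"dp": [0,0,0.0005],"jaw": 0.05},
    {"turn": [0,0,0],"dp": [0,0,0],"jaw": 0.3},
    {"turn": [0,0,0],"dp": [0,0,0],"jaw": 0.3},
    {"turn": [0,0,0],"dp": [0,0,0],"jaw": 0.3},
    {"turn": [0,0,0],"dp": [0,0,-0.01],"jaw": 0.3},
    {"turn": [0,0,0],"dp": [0,0,-0.02],"jaw": 0.3},
    {"turn": [0,0,0],"dp": [0,0,-0.04],"jaw": 0.3},
    {"turn": [0,0,0],"dp": [0,0,-0.04],"jaw": 0.3},
    {"turn": [0,0,0],"dp": [0,0,-0.04],"jaw": 0.5},
  ],
)

```text
time: 15.45
eef_pos: [0.3964, -0.237, 0.3317]
tcp_rot: [[0.722, -0.692, 0.001], [-0.692, -0.722, 0.001], [0.0, -0.001, -1.0]]
wrist_force: [0.4, -1.0, -0.3]
opening: 0.0326
```

```bash
python3 - <<'E'
from h import *
st()
k=np.array([.4896,-.429])
# handle axis dir toward blade (world)
d=np.array([.64524055,.76397947]);print("knife x yaw",np.degrees(np.arctan2(d[1],d[0])))
y=49.8-90
c=go((.4896,-.429,.18),y,half=True)
E
```

```text
t 15.45 grasp [ 0.3965 -0.2369  0.1847] yawy -133.77 tilt 0.06 j [ 0.4   0.33  0.04  2.09 -0.02  0.73 -1.87] F [ 0.4 -1.  -0.3] open 0.0326
knife x yaw 49.816286472855026
yaw 139.8 turn [-6.000e-02  4.000e-02  8.643e+01] dp [ 0.0865 -0.1951  0.0047] maxrows 4.0
```

Request:
send_rows(
  increments=[
    {"turn": [0,0,-8.5],"dp": [0,0,0],"jaw": 0.5},
    {"turn": [0,0,-8.5],"dp": [0,0,0],"jaw": 0.5},
    {"turn": [0,0,-8.5],"dp": [0,0,0],"jaw": 0.5},
    {"turn": [0,0,-8.5],"dp": [0,0,0],"jaw": 0.5},
    {"turn": [0,0,-8.5],"dp": [0,0,0],"jaw": 0.5},
    {"turn": [0,0,-8.5],"dp": [0,0,0],"jaw": 0.5},
    {"turn": [0,0,-8.5],"dp": [0,0,0],"jaw": 0.5},
    {"turn": [0,0,-8.5],"dp": [0,0,0],"jaw": 0.5},
    {"turn": [0,0,-8.5],"dp": [0,0,0],"jaw": 0.5},
    {"turn": [0,0,-8.5],"dp": [0,0,0],"jaw": 0.5},
  ],
)

```text
time: 16.45
eef_pos: [0.3965, -0.2371, 0.3301]
tcp_rot: [[0.748, 0.664, 0.001], [0.664, -0.748, 0.0], [0.001, 0.0, -1.0]]
wrist_force: [-0.9, -0.9, 0.4]
opening: 0.0438
```

```bash
python3 - <<'E'
from h import *
st();c=go((.4896,-.429,.12),-40.2)
E
```

```text
t 16.45 grasp [ 0.3967 -0.2371  0.1831] yawy -48.42 tilt 0.05 j [ 0.67  0.35 -0.28  2.07  0.14  0.74 -0.53] F [-0.9 -0.9  0.4] open 0.0438
yaw -40.2 turn [ 0.03 -0.04 -8.22] dp [-0.0865  0.1949  0.0631] maxrows 4.0
```

Request:
send_rows(
  increments=[
    {"turn": [0,0,-8.22],"dp": [0,0,0],"jaw": 0.5},
    {"turn": [0,0,0],"dp": [-0.0144,0.0325,0.0],"jaw": 0.5},
    {"turn": [0,0,0],"dp": [-0.0144,0.0325,0.0],"jaw": 0.5},
    {"turn": [0,0,0],"dp": [-0.0144,0.0325,0.01],"jaw": 0.5},
    {"turn": [0,0,0],"dp": [-0.0144,0.0325,0.018],"jaw": 0.5},
    {"turn": [0,0,0],"dp": [-0.0144,0.0325,0.018],"jaw": 0.5},
    {"turn": [0,0,0],"dp": [-0.0144,0.0325,0.017],"jaw": 0.5},
    {"turn": [0,0,0],"dp": [0,0,0],"jaw": 0.5},
    {"turn": [0,0,0],"dp": [0,0,0],"jaw": 0.5},
    {"turn": [0,0,0],"dp": [0,0,0],"jaw": 0.5},
  ],
)

```text
time: 17.45
eef_pos: [0.4891, -0.4281, 0.2674]
tcp_rot: [[0.649, 0.761, 0.001], [0.761, -0.649, 0.001], [0.002, 0.0, -1.0]]
wrist_force: [-0.5, 0.6, 1.3]
opening: 0.0441
```

```bash
python3 - <<'E'
from h import *
st();go((.4896,-.429,.019),-40.2)
a,da=snap("top","t5.png");b,db=snap("scene","s5.png");np.save("s5.npy",db)
w=casewarp(a,"top",(.4015,-.2318),-43.6,.03,s=1800,hx=.1,hy=.125)
w2=cv2.resize(b[180:300,190:310,::-1],(450,450),interpolation=2)
cv2.imwrite('pics/z8.png',np.hstack([w,w2]))
E
```

```text
t 17.45 grasp [ 0.4893 -0.428   0.1204] yawy -40.46 tilt 0.1 j [ 0.81  0.71 -0.23  1.62  0.2   0.84 -0.21] F [-0.5  0.6  1.3] open 0.0441
yaw -40.2 turn [ 0.01 -0.1  -0.26] dp [-0.0004  0.0009  0.1014] maxrows 3.0
```

View pics/z8.png

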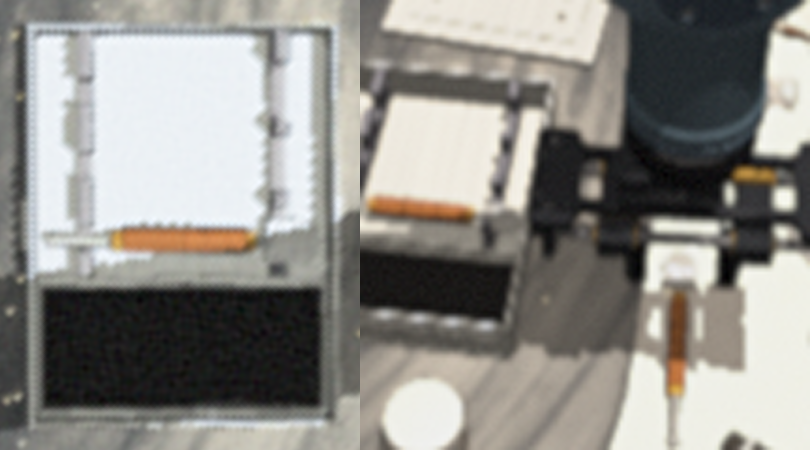

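The first knife lies in lane 3 with its slim end in the narrow slot (handle (110–255,238)), and the fingers' shadow straddles the bench knife (677,330). Descending.

Request:
send_rows(
  increments=[
    {"turn": [0,0,-0.26],"dp": [0,0.0009,0.03],"jaw": 0.5},
    {"turn": [0,0,0],"dp": [0,0,0.03],"jaw": 0.5},
    {"turn": [0,0,0],"dp": [0,0,0.025],"jaw": 0.5},
    {"turn": [0,0,0],"dp": [0,0,0.01],"jaw": 0.5},
    {"turn": [0,0,0],"dp": [0,0,0.006],"jaw": 0.5},
    {"turn": [0,0,0],"dp": [0,0,0],"jaw": 0.5},
    {"turn": [0,0,0],"dp": [0,0,0],"jaw": 0.05},
    {"turn": [0,0,0],"dp": [0,0,0],"jaw": 0.05},
    {"turn": [0,0,0],"dp": [0,0,0],"jaw": 0.05},
    {"turn": [0,0,0],"dp": [0,0,0],"jaw": 0.05},
  ],
  newtons=25,
)

```text
time: 18.55
eef_pos: [0.4902, -0.4297, 0.1663]
tcp_rot: [[0.646, 0.763, 0.002], [0.763, -0.646, 0.0], [0.002, 0.001, -1.0]]
wrist_force: [1.2, 0.9, -0.1]
opening: 0.0141
```

Request:
send_rows(
  increments=[
    {"turn": [0,0,0],"dp": [0,0,0],"jaw": 0.05},
    {"turn": [0,0,0],"dp": [0,0,0],"jaw": 0.05},
    {"turn": [0,0,0],"dp": [0,0,-0.01],"jaw": 0.05},
    {"turn": [0,0,0],"dp": [0,0,-0.02],"jaw": 0.05},
    {"turn": [0,0,0],"dp": [0,0,-0.02],"jaw": 0.05},
    {"turn": [0,0,0],"dp": [0,0,-0.02],"jaw": 0.05},
    {"turn": [0,0,0],"dp": [0,0,-0.02],"jaw": 0.05},
    {"turn": [0,0,0],"dp": [0,0,-0.02],"jaw": 0.05},
    {"turn": [0,0,0],"dp": [0,0,-0.02],"jaw": 0.05},
    {"turn": [0,0,0],"dp": [0,0,-0.02],"jaw": 0.05},
  ],
)

```text
time: 19.55
eef_pos: [0.4897, -0.4295, 0.317]
tcp_rot: [[0.646, 0.763, 0.001], [0.763, -0.646, 0.001], [0.002, 0.0, -1.0]]
wrist_force: [-0.5, -1.1, -0.1]
opening: 0.0141
```

```bash
python3 - <<'E'
from h import *
st()
C=np.array([.4015,-.2318]);y=np.radians(-43.6);X=np.array([np.cos(y),np.sin(y)]);Y=np.array([-X[1],X[0]])
p=C+.0335*Y;print(p);c=go((*p,.15),-133.6)
E
```

```text
t 19.55 grasp [ 0.4899 -0.4294  0.17  ] yawy -40.24 tilt 0.09 j [ 0.82  0.65 -0.24  1.59  0.18  0.92 -0.19] F [-0.5 -1.1 -0.1] open 0.0141
[ 0.42460225 -0.20754024]
yaw -133.6 turn [-6.000e-02 -9.000e-02  9.336e+01] dp [-0.2002 -0.1158  0.02  ] maxrows 5.0
```

Request:
send_rows(
  increments=[
    {"turn": [0,0,8.49],"dp": [0,0,0],"jaw": 0.05},
    {"turn": [0,0,8.49],"dp": [0,0,0],"jaw": 0.05},
    {"turn": [0,0,8.49],"dp": [0,0,0],"jaw": 0.05},
    {"turn": [0,0,8.49],"dp": [0,0,0],"jaw": 0.05},
    {"turn": [0,0,8.49],"dp": [0,0,0],"jaw": 0.05},
    {"turn": [0,0,8.49],"dp": [0,0,0],"jaw": 0.05},
    {"turn": [0,0,8.49],"dp": [0,0,0],"jaw": 0.05},
    {"turn": [0,0,8.49],"dp": [0,0,0],"jaw": 0.05},
    {"turn": [0,0,8.49],"dp": [0,0,0],"jaw": 0.05},
    {"turn": [0,0,8.49],"dp": [0,0,0],"jaw": 0.05},
  ],
)

```text
time: 20.55
eef_pos: [0.4899, -0.4294, 0.3161]
tcp_rot: [[0.814, -0.58, 0.002], [-0.58, -0.814, 0.001], [0.001, -0.002, -1.0]]
wrist_force: [0.2, 0.4, -0.9]
opening: 0.0133
```

Request:
send_rows(
  increments=[
    {"turn": [0,0,8.46],"dp": [0,0,0],"jaw": 0.05},
    {"turn": [0,0,0],"dp": [-0.0286,-0.0165,0.002],"jaw": 0.05},
    {"turn": [0,0,0],"dp": [-0.0286,-0.0165,0.003],"jaw": 0.05},
    {"turn": [0,0,0],"dp": [-0.0286,-0.0165,0.003],"jaw": 0.05},
    {"turn": [0,0,0],"dp": [-0.0286,-0.0165,0.003],"jaw": 0.05},
    {"turn": [0,0,0],"dp": [-0.0286,-0.0165,0.003],"jaw": 0.05},
    {"turn": [0,0,0],"dp": [-0.0286,-0.0165,0.003],"jaw": 0.05},
    {"turn": [0,0,0],"dp": [-0.0286,-0.0165,0.003],"jaw": 0.05},
    {"turn": [0,0,0],"dp": [0,0,0],"jaw": 0.05},
    {"turn": [0,0,0],"dp": [0,0,0],"jaw": 0.05},
  ],
)

```text
time: 21.55
eef_pos: [0.4248, -0.2077, 0.2964]
tcp_rot: [[0.725, -0.689, 0.002], [-0.689, -0.725, 0.001], [0.001, -0.002, -1.0]]
wrist_force: [1.0, -0.1, -0.7]
opening: 0.0136
```

```bash
cat >> h.py <<'E'
CC=np.array([.4015,-.2318]);_y=np.radians(-43.6);CX=np.array([np.cos(_y),np.sin(_y)]);CY=np.array([-CX[1],CX[0]])
def incase(W): d=W[...,:2]-CC;return np.stack([d@CX,d@CY,W[...,2]],-1)*1000
E
python3 - <<'E'
from h import *
st();p=CC+.0335*CY;go((*p,.043),-133.6)
b,db=snap("scene","s6.png");W=incase(cloud("scene",db))
for zl,zh in((105,160),):
    m=(W[...,2]>zl)&(W[...,2]<zh)&(W[...,0]>20)&(W[...,0]<90)&(abs(W[...,1]-33)<25)
    for x in range(20,90,6):
        k=m&(abs(W[...,0]-x-3)<3)
        if k.sum()>2:print(x+3,k.sum(),"y",W[k][:,1].min().round(),W[k][:,1].max().round(),"z",np.percentile(W[k][:,2],[10,50,90]).round(1),b[k].mean(0).round())
E
```

```text
t 21.55 grasp [ 0.4251 -0.2075  0.1494] yawy -133.52 tilt 0.13 j [ 0.25  0.41  0.13  2.09 -0.09  0.65 -1.89] F [ 1.  -0.1 -0.7] open 0.0136
yaw -133.6 turn [-0.12 -0.05  0.08] dp [-0.0002  0.      0.1064] maxrows 3.0
23 14 y 23.0 38.0 z [132.8 137.8 139.1] [138.  93.  62.]
29 13 y 25.0 39.0 z [134.4 137.4 139.9] [145.  97.  63.]
35 12 y 26.0 35.0 z [132.4 137.2 139.3] [133.  88.  55.]
41 13 y 27.0 37.0 z [132.5 137.1 138.9] [147. 110.  63.]
47 5 y 30.0 36.0 z [133.7 135.  136.2] [155. 142. 127.]
53 19 y 21.0 47.0 z [132.9 134.4 135.2] [181. 174. 164.]
59 13 y 22.0 43.0 z [133.  134.8 135.4] [203. 197. 189.]
65 18 y 21.0 43.0 z [132.9 134.4 136.2] [203. 198. 191.]
71 17 y 20.0 42.0 z [133.  134.8 136.4] [187. 180. 169.]
77 9 y 24.0 40.0 z [132.7 134.4 136. ] [173. 166. 155.]
```

The blade is measured level at y≈+33, x 48–78, so it's aligned with lane 2. Lowering.

Request:
send_rows(
  increments=[
    {"turn": [0,0,0],"dp": [0,0,0.03],"jaw": 0.05},
    {"turn": [0,0,0],"dp": [0,0,0.03],"jaw": 0.05},
    {"turn": [0,0,0],"dp": [0,0,0.015],"jaw": 0.05},
    {"turn": [0,0,0],"dp": [0,0,0.01],"jaw": 0.05},
    {"turn": [0,0,0],"dp": [0,0,0.008],"jaw": 0.05},
    {"turn": [0,0,0],"dp": [0,0,0.006],"jaw": 0.05},
    {"turn": [0,0,0],"dp": [0,0,0.004],"jaw": 0.05},
    {"turn": [0,0,0],"dp": [0,0,0.002],"jaw": 0.05},
    {"turn": [0,0,0],"dp": [0,0,0],"jaw": 0.05},
    {"turn": [0,0,0],"dp": [0,0,0],"jaw": 0.05},
  ],
)

```text
time: 22.6
eef_pos: [0.4249, -0.2079, 0.1912]
tcp_rot: [[0.724, -0.69, 0.002], [-0.69, -0.724, 0.001], [0.001, -0.002, -1.0]]
wrist_force: [-0.1, 0.3, -0.6]
opening: 0.0134
```

Force is near zero, so it's in the slots. Releasing and rising.

Request:
send_rows(
  increments=[
    {"turn": [0,0,0],"dp": [0,0,0.0015],"jaw": 0.05},
    {"turn": [0,0,0],"dp": [0,0,0],"jaw": 0.27},
    {"turn": [0,0,0],"dp": [0,0,0],"jaw": 0.27},
    {"turn": [0,0,0],"dp": [0,0,0],"jaw": 0.27},
    {"turn": [0,0,0],"dp": [0,0,-0.01],"jaw": 0.27},
    {"turn": [0,0,0],"dp": [0,0,-0.02],"jaw": 0.27},
    {"turn": [0,0,0],"dp": [0,0,-0.03],"jaw": 0.27},
    {"turn": [0,0,0],"dp": [0,0,-0.04],"jaw": 0.4},
    {"turn": [0,0,0],"dp": [0,0,-0.04],"jaw": 1},
    {"turn": [0,0,0],"dp": [0,0,0],"jaw": 1},
  ],
)

```text
time: 23.6
eef_pos: [0.4261, -0.2089, 0.3346]
tcp_rot: [[0.724, -0.69, 0.01], [-0.69, -0.724, -0.002], [0.009, -0.005, -1.0]]
wrist_force: [0.8, 0.7, -0.5]
opening: 0.0456
```

```bash
python3 - <<'E'
from h import *
st()
b,db=snap("scene","s7.png");a,da=snap("top","t7.png")
im=a
for n,i in(("top",a),("scene",b)):
    r=i.astype(int);m=((r[...,0]-r[...,1]>45)&(r[...,2]>60)).astype(np.uint8)
    k,l,s,c=cv2.connectedComponentsWithStats(m)
    for q in range(1,k):
        if s[q,4]>60: print(n,s[q],atz(n,*c[q],.014).round(3))
print("padfit",fitrect(a,"top",(.6245,-.2995),np.radians(26),.068,.052,.014))
go((.6245,-.2995,.12),26,half=True)
E
```

```text
t 23.6 grasp [ 0.4276 -0.2092  0.1876] yawy -133.63 tilt 0.61 j [ 0.24  0.34  0.15  2.06 -0.08  0.73 -1.9 ] F [ 0.8  0.7 -0.5] open 0.0456
top [  4   0  39  20 131] [1.204 0.564 0.014]
top [ 11   9  46  48 282] [1.116 0.505 0.014]
top [ 30  45  27  39 143] [1.017 0.469 0.014]
top [136 114  21  16 241] [0.829 0.142 0.014]
top [278 177  20  23 267] [ 0.625 -0.301  0.014]
top [ 61 220  22  24 212] [0.488 0.34  0.014]
top [ 46 224  18  17  90] [0.48  0.393 0.014]
top [ 39 227  16  13 106] [0.476 0.42  0.014]
top [ 39 248  20  16 157] [0.412 0.402 0.014]
top [ 32 253  18  18 147] [0.395 0.426 0.014]
top [ 54 259  25  19 164] [0.373 0.345 0.014]
top [411 289  20  30 320] [ 0.293 -0.677  0.014]
scene [244 110  15  11 102] [0.829 0.14  0.014]
scene [142 131  13  14 114] [0.453 0.26  0.014]
scene [112 132  28  20 389] [0.378 0.276 0.014]
scene [328 159  46  29 594] [ 0.906 -0.298  0.014]
scene [273 206  20  19 231] [ 0.625 -0.302  0.014]
scene [304 327  17  23 152] [ 0.456 -0.617  0.014]
scene [ 243  340   90   44 1883] [ 0.37  -0.636  0.014]
scene [324 376  14   8  65] [ 0.426 -0.712  0.014]
padfit (array([ 0.62423165, -0.29926991,  0.44679009]), np.float64(25.59918672771168), np.float64(-191.68798828125))
yaw 206 turn [-0.18 -0.12 20.4 ] dp [ 0.1698 -0.1395  0.0635] maxrows 4.0
```

Request:
send_rows(
  increments=[
    {"turn": [-0.18,-0.12,6.8],"dp": [0,0,0],"jaw": 1},
    {"turn": [0,0,6.8],"dp": [0,0,0],"jaw": 1},
    {"turn": [0,0,6.8],"dp": [0,0,0],"jaw": 1},
    {"turn": [0,0,0],"dp": [0.034,-0.0279,0],"jaw": 1},
    {"turn": [0,0,0],"dp": [0.034,-0.0279,0],"jaw": 1},
    {"turn": [0,0,0],"dp": [0.034,-0.0279,0.02],"jaw": 1},
    {"turn": [0,0,0],"dp": [0.034,-0.0279,0.02],"jaw": 1},
    {"turn": [0,0,0],"dp": [0.034,-0.0279,0.0235],"jaw": 1},
    {"turn": [0,0,0],"dp": [0,0,0],"jaw": 1},
    {"turn": [0,0,0],"dp": [0,0,0],"jaw": 1},
  ],
  newtons=25,
)

```text
time: 24.7
eef_pos: [0.6234, -0.2994, 0.2621]
tcp_rot: [[0.438, -0.899, -0.008], [-0.899, -0.438, 0.002], [-0.005, 0.006, -1.0]]
wrist_force: [0.5, -0.5, 0.2]
opening: 0.088
```

```bash
python3 - <<'E'
from h import *
st();go((.6245,-.30,.018),206)
b,db=snap("scene","s8.png");a,da=snap("top","t8.png")
w=casewarp(a,"top",CC,-43.6,.03,s=1800,hx=.1,hy=.125)
cv2.imwrite('pics/z9.png',np.hstack([w,cv2.resize(b[140:290,200:350,::-1],(440,450),interpolation=2)]))
E
```

```text
t 24.7 grasp [ 0.6223 -0.2991  0.1151] yawy -154.01 tilt 0.45 j [ 0.25  0.78  0.21  1.51 -0.19  0.88 -2.17] F [ 0.5 -0.5  0.2] open 0.088
yaw 206 turn [ 0.34  0.29 -0.01] dp [ 0.001  -0.0007  0.0971] maxrows 2.0
```

View pics/z9.png

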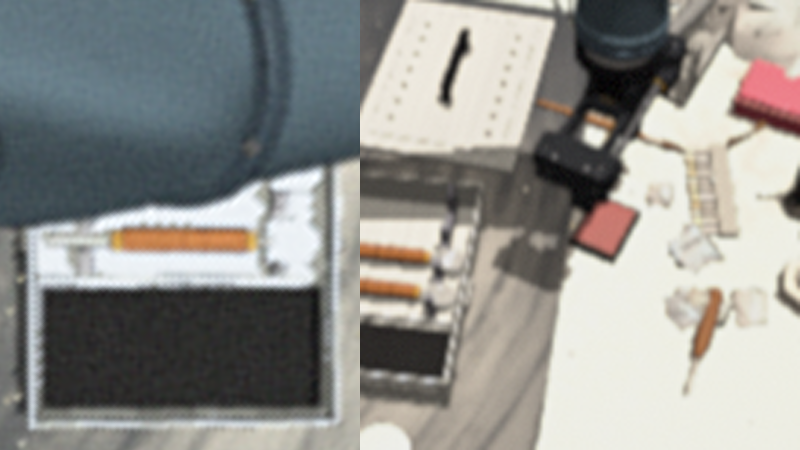

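Both knives lie with blades in the wide rack (crop (447,255), (440,290)), the gripper is above the pad (607,228), and the lid is in place. Grasping the pad.

Request:
send_rows(
  increments=[
    {"turn": [0.34,0.29,0],"dp": [0.001,-0.0007,0.02],"jaw": 1},
    {"turn": [0,0,0],"dp": [0,0,0.025],"jaw": 1},
    {"turn": [0,0,0],"dp": [0,0,0.025],"jaw": 1},
    {"turn": [0,0,0],"dp": [0,0,0.015],"jaw": 1},
    {"turn": [0,0,0],"dp": [0,0,0.008],"jaw": 1},
    {"turn": [0,0,0],"dp": [0,0,0.004],"jaw": 1},
    {"turn": [0,0,0],"dp": [0,0,0],"jaw": 0.5},
    {"turn": [0,0,0],"dp": [0,0,0],"jaw": 0.5},
    {"turn": [0,0,0],"dp": [0,0,0],"jaw": 0.5},
    {"turn": [0,0,0],"dp": [0,0,0],"jaw": 0.5},
  ],
)

```text
time: 25.8
eef_pos: [0.6262, -0.3006, 0.1694]
tcp_rot: [[0.438, -0.899, 0.007], [-0.899, -0.438, -0.002], [0.005, -0.005, -1.0]]
wrist_force: [0.2, -0.7, 3.8]
opening: 0.0678
```

Request:
send_rows(
  increments=[
    {"turn": [0,0,0],"dp": [0,0,0],"jaw": 0.5},
    {"turn": [0,0,0],"dp": [0,0,0],"jaw": 0.5},
    {"turn": [0,0,0],"dp": [0,0,-0.01],"jaw": 0.5},
    {"turn": [0,0,0],"dp": [0,0,-0.02],"jaw": 0.5},
    {"turn": [0,0,0],"dp": [0,0,-0.02],"jaw": 0.5},
    {"turn": [0,0,0],"dp": [0,0,-0.02],"jaw": 0.5},
    {"turn": [0,0,0],"dp": [0,0,-0.02],"jaw": 0.5},
    {"turn": [0,0,0],"dp": [0,0,-0.02],"jaw": 0.5},
    {"turn": [0,0,0],"dp": [0,0,-0.02],"jaw": 0.5},
    {"turn": [0,0,0],"dp": [0,0,-0.02],"jaw": 0.5},
  ],
)

```text
time: 26.8
eef_pos: [0.6249, -0.3002, 0.3213]
tcp_rot: [[0.438, -0.899, 0.007], [-0.899, -0.438, -0.002], [0.005, -0.005, -1.0]]
wrist_force: [-0.2, 0.1, -1.4]
opening: 0.0678
```

```bash
python3 - <<'E'
from h import *
st();p=CC-.0695*CY;print(p);go((*p,.15),-43.6)
E
```

```text
t 26.8 grasp [ 0.6259 -0.3006  0.1743] yawy -154.01 tilt 0.41 j [ 0.24  0.7   0.22  1.49 -0.18  0.96 -2.18] F [-0.2  0.1 -1.4] open 0.0678
[ 0.35357144 -0.28212994]
yaw -43.6 turn [ 9.0000e-02 -4.7000e-01 -1.1041e+02] dp [-0.174  -0.2089  0.0243] maxrows 5.0
```

Request:
send_rows(
  increments=[
    {"turn": [0,-0.47,-8.49],"dp": [0,0,0],"jaw": 0.5},
    {"turn": [0,0,-8.49],"dp": [0,0,0],"jaw": 0.5},
    {"turn": [0,0,-8.49],"dp": [0,0,0],"jaw": 0.5},
    {"turn": [0,0,-8.49],"dp": [0,0,0],"jaw": 0.5},
    {"turn": [0,0,-8.49],"dp": [0,0,0],"jaw": 0.5},
    {"turn": [0,0,-8.49],"dp": [0,0,0],"jaw": 0.5},
    {"turn": [0,0,-8.49],"dp": [0,0,0],"jaw": 0.5},
    {"turn": [0,0,-8.49],"dp": [0,0,0],"jaw": 0.5},
    {"turn": [0,0,-8.49],"dp": [0,0,0],"jaw": 0.5},
    {"turn": [0,0,-8.49],"dp": [0,0,0],"jaw": 0.5},
  ],
)

```text
time: 27.8
eef_pos: [0.6248, -0.3004, 0.3204]
tcp_rot: [[0.932, 0.362, 0.002], [0.362, -0.932, 0.004], [0.003, -0.003, -1.0]]
wrist_force: [-0.2, -0.1, -1.1]
opening: 0.0675
```

Request:
send_rows(
  increments=[
    {"turn": [0,0,-8.49],"dp": [0,0,0],"jaw": 0.5},
    {"turn": [0,0,-8.49],"dp": [0,0,0],"jaw": 0.5},
    {"turn": [0,0,-8.49],"dp": [0,0,0],"jaw": 0.5},
    {"turn": [0,0,0],"dp": [-0.0248,-0.0298,0.002],"jaw": 0.5},
    {"turn": [0,0,0],"dp": [-0.0248,-0.0298,0.003],"jaw": 0.5},
    {"turn": [0,0,0],"dp": [-0.0248,-0.0298,0.003],"jaw": 0.5},
    {"turn": [0,0,0],"dp": [-0.0248,-0.0298,0.003],"jaw": 0.5},
    {"turn": [0,0,0],"dp": [-0.0248,-0.0298,0.003],"jaw": 0.5},
    {"turn": [0,0,0],"dp": [-0.0248,-0.0298,0.003],"jaw": 0.5},
    {"turn": [0,0,0],"dp": [-0.0248,-0.0298,0.003],"jaw": 0.5},
  ],
)

```text
time: 28.8
eef_pos: [0.3526, -0.282, 0.2996]
tcp_rot: [[0.69, 0.723, 0.002], [0.723, -0.69, 0.003], [0.004, -0.0, -1.0]]
wrist_force: [-1.0, -0.9, -0.9]
opening: 0.0673
```

```bash
python3 - <<'E'
from h import *
st();p=CC-.0695*CY;c=go((*p,.12),-43.6);go((*p,.035),-43.6,cur=c)
b,db=snap("scene","s9.png");W=incase(cloud("scene",db))
k=(W[...,2]>100)&(W[...,2]<165)&(abs(W[...,0])<60)&(abs(W[...,1]+70)<50)&(b[...,0].astype(int)-b[...,1]>40)
print(k.sum(),np.percentile(W[k],[3,50,97],axis=0).round(1))
cv2.imwrite('pics/z10.png',cv2.resize(b[170:280,140:260,::-1],None,fx=5,fy=5,interpolation=2))
E
```

```text
t 28.8 grasp [ 0.3529 -0.2816  0.1526] yawy -43.67 tilt 0.2 j [ 0.81  0.38 -0.27  2.12  0.16  0.66 -0.34] F [-1.  -0.9 -0.9] open 0.0673
yaw -43.6 turn [-0.02 -0.2  -0.07] dp [0.0005 0.0008 0.0326] maxrows 1.0
yaw -43.6 turn [0. 0. 0.] dp [0.    0.    0.085] maxrows 2.0
314 [[-25.9 -93.8 137.7]
 [ -0.3 -74.4 140.8]
 [ 24.5 -54.  143.2]]
```

View pics/z10.png

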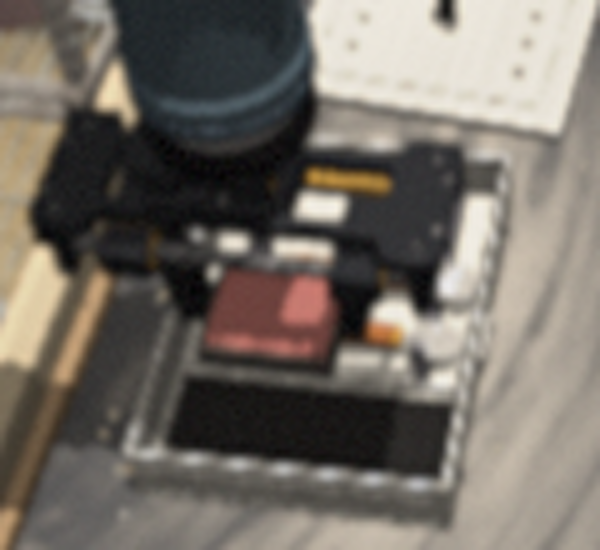

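The pad is held level above the bay (crop (270,315)); its bottom is 26 mm below the grasp point. Lowering.

Request:
send_rows(
  increments=[
    {"turn": [0,-0.2,-0.07],"dp": [0.0005,0.0008,0.02],"jaw": 0.5},
    {"turn": [0,0,0],"dp": [0,0,0.025],"jaw": 0.5},
    {"turn": [0,0,0],"dp": [0,0,0.025],"jaw": 0.5},
    {"turn": [0,0,0],"dp": [0,0,0.02],"jaw": 0.5},
    {"turn": [0,0,0],"dp": [0,0,0.01],"jaw": 0.5},
    {"turn": [0,0,0],"dp": [0,0,0.008],"jaw": 0.5},
    {"turn": [0,0,0],"dp": [0,0,0.005],"jaw": 0.5},
    {"turn": [0,0,0],"dp": [0,0,0.003],"jaw": 0.5},
    {"turn": [0,0,0],"dp": [0,0,0],"jaw": 0.5},
    {"turn": [0,0,0],"dp": [0,0,0],"jaw": 0.5},
  ],
)

```text
time: 29.85
eef_pos: [0.3552, -0.2817, 0.1826]
tcp_rot: [[0.689, 0.725, -0.001], [0.725, -0.689, 0.002], [0.001, -0.002, -1.0]]
wrist_force: [-0.0, -0.3, -0.3]
opening: 0.0675
```

Request:
send_rows(
  increments=[
    {"turn": [0,0,0],"dp": [0,0,0.0015],"jaw": 0.5},
    {"turn": [0,0,0],"dp": [0,0,0],"jaw": 0.5},
    {"turn": [0,0,0],"dp": [0,0,0],"jaw": 0.95},
    {"turn": [0,0,0],"dp": [0,0,0],"jaw": 0.95},
    {"turn": [0,0,0],"dp": [0,0,0],"jaw": 0.95},
    {"turn": [0,0,0],"dp": [0,0,-0.01],"jaw": 0.95},
    {"turn": [0,0,0],"dp": [0,0,-0.03],"jaw": 0.95},
    {"turn": [0,0,0],"dp": [0,0,-0.04],"jaw": 0.95},
    {"turn": [0,0,0],"dp": [0,0,-0.04],"jaw": 0.7},
    {"turn": [0,0,0],"dp": [0,0,-0.04],"jaw": 0.5},
  ],
)

```text
time: 30.85
eef_pos: [0.3549, -0.2817, 0.3429]
tcp_rot: [[0.689, 0.725, -0.001], [0.725, -0.689, 0.003], [0.001, -0.003, -1.0]]
wrist_force: [0.3, -0.5, -0.6]
opening: 0.0698
```

```bash
python3 - <<'E'
from h import *
st();a,da=snap("top","t9.png")
print("lid",fitrect(a,"top",(.618,-.043),np.radians(-48.5),.183,.234,.013,.03))
go((.618,-.043,.12),-48.5,half=True)
E
```

```text
t 30.85 grasp [ 0.3547 -0.2813  0.1959] yawy -43.54 tilt 0.17 j [ 0.83  0.31 -0.3   2.08  0.13  0.77 -0.31] F [ 0.3 -0.5 -0.6] open 0.0698
lid (array([ 0.61796908, -0.04303984, -0.84666242]), np.float64(-48.51018357099264), np.float64(-196.56259155273438))
yaw -48.5 turn [ 0.34 -0.13  4.95] dp [ 0.3545 -0.0065  0.0814] maxrows 8.0
```

Request:
send_rows(
  increments=[
    {"turn": [0.34,-0.13,4.95],"dp": [0,0,0],"jaw": 0.5},
    {"turn": [0,0,0],"dp": [0.0443,-0.0008,0],"jaw": 0.5},
    {"turn": [0,0,0],"dp": [0.0443,-0.0008,0],"jaw": 0.5},
    {"turn": [0,0,0],"dp": [0.0443,-0.0008,0],"jaw": 0.5},
    {"turn": [0,0,0],"dp": [0.0443,-0.0008,0.01],"jaw": 0.5},
    {"turn": [0,0,0],"dp": [0.0443,-0.0008,0.015],"jaw": 0.5},
    {"turn": [0,0,0],"dp": [0.0443,-0.0008,0.015],"jaw": 0.5},
    {"turn": [0,0,0],"dp": [0.0443,-0.0008,0.02],"jaw": 0.5},
    {"turn": [0,0,0],"dp": [0.0443,-0.0008,0.02],"jaw": 0.5},
    {"turn": [0,0,0],"dp": [0,0,0],"jaw": 0.5},
  ],
  newtons=50,
)

```text
time: 31.9
eef_pos: [0.6178, -0.0354, 0.2579]
tcp_rot: [[0.744, 0.668, -0.008], [0.668, -0.744, 0.01], [0.001, -0.013, -1.0]]
wrist_force: [-0.5, 1.0, -0.2]
opening: 0.0441
```

```bash
python3 - <<'E'
from h import *
st();a,da=snap("top","t10.png");b,db=snap("scene","s10.png")
W=incase(cloud("top",da));r=a.astype(int)
k=(r[...,0]-r[...,1]>40)&(abs(W[...,0])<70)&(W[...,1]<-35)&(W[...,1]>-105)
print("pad",k.sum(),np.percentile(W[k],[2,50,98],axis=0).round(1))
W=incase(cloud("scene",db))
m=(W[...,2]>52)&(abs(W[...,0])<95)&(abs(W[...,1])<120);print("above rim scene",m.sum(),np.percentile(W[...,2][m],[50,95]) if m.any() else 0)
w=[casewarp(i,n,CC,-43.6,z,s=1900,hx=.1,hy=.13) for i,n,z in((a,"top",.026),(b,"scene",.026))]
cv2.imwrite('pics/z11.png',np.hstack(w))
print("lid",fitrect(a,"top",(.618,-.043),np.radians(-48.5),.183,.234,.013,.006))
go((.618,-.043,.041),-48.5)
E
```

```text
t 31.9 grasp [ 0.6166 -0.0339  0.1109] yawy -48.08 tilt 0.75 j [ 0.2   0.69 -0.3   1.7   0.25  0.8  -1.05] F [-0.5  1.  -0.2] open 0.0441
pad 329 [[-2.6700e+01 -9.3200e+01  1.6300e+01]
 [-2.0000e-01 -7.1200e+01  2.1400e+01]
 [ 3.0300e+01 -5.1900e+01  1.1201e+03]]
above rim scene 952 [596.88699149 621.52810985]
lid (array([ 0.61838835, -0.04373628, -0.8511225 ]), np.float64(-48.765727180185706), np.float64(-98.97911834716797))
yaw -48.5 turn [-0.58  0.14  0.11] dp [0.0002 0.003  0.0717] maxrows 2.0
```

View pics/z11.png

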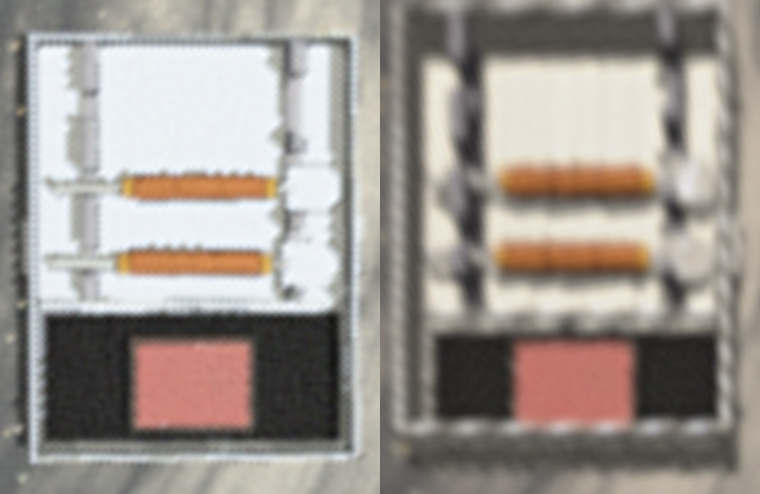

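Both knives have blades in the wide rack (310,187), (308,262), and the pad lies flat in the bay (192,385). Next I'll check knife heights and refine the case rim, then descend on the bar.

```bash
python3 - <<'E'
from h import *
b,db=snap("scene","s11.png");W=incase(cloud("scene",db))
for y0 in(33,-7):
    for x in range(-48,80,8):
        k=(abs(W[...,0]-x)<4)&(abs(W[...,1]-y0)<5)&(W[...,2]<60)
        print(y0,x,k.sum(),np.median(W[k][:,2]).round(1) if k.any() else '',end=' | ')
    print()
k=(abs(W[...,0])<22)&(abs(W[...,1]+72)<16);A=np.c_[W[k][:,:2],np.ones(k.sum())];print("pad plane",np.linalg.lstsq(A,W[k][:,2],rcond=None)[0])
im=cv2.cvtColor(cv2.imread('pics/t10.png'),4)
g=cv2.cvtColor(casewarp(im,"top",CC,-43.6,.048,s=2000),6).astype(float)
print("left ",g[80:440,16:60:2].mean(0).round().astype(int))
print("right",g[80:440,384:340:-2].mean(0).round().astype(int))
print("top  ",g[16:60:2,60:340].mean(1).round().astype(int))
print("bot  ",g[484:440:-2,60:340].mean(1).round().astype(int))
E
```

```text
33 -48 13 13.2 | 33 -40 13 9.4 | 33 -32 16 28.2 | 33 -24 14 28.6 | 33 -16 11 30.4 | 33 -8 16 29.9 | 33 0 15 30.1 | 33 8 12 29.5 | 33 16 12 19.9 | 33 24 16 30.0 | 33 32 14 30.0 | 33 40 14 28.7 | 33 48 9 25.7 | 33 56 4 27.1 | 33 64 11 27.3 | 33 72 14 26.4 | 
-7 -48 14 16.6 | -7 -40 15 10.4 | -7 -32 16 24.9 | -7 -24 12 31.4 | -7 -16 16 29.6 | -7 -8 14 31.3 | -7 0 15 30.1 | -7 8 14 31.6 | -7 16 16 30.2 | -7 24 11 30.1 | -7 32 16 29.2 | -7 40 15 17.6 | -7 48 8 27.7 | -7 56 9 25.8 | -7 64 11 26.9 | -7 72 14 17.6 | 
pad plane [7.76085457e-03 1.39442778e-02 2.41597743e+01]
left  [111  98  85  76  71  75  89 116 152 186 201 200 197 199 201 198 190 179
 171 167 166 166]
right [188 189 190 192 196 203 209 207 192 163 134 116 114 121 130 135 135 133
 133 137 145 155]
top   [165 165 164 164 166 169 176 180 179 168 153 146 157 181 205 220 225 225
 224 223 222 222]
bot   [165 165 164 163 164 170 185 200 203 188 161 137 126 128 130 124 106  84
  63  51  47  51]
```

Knives are level (blade tops ≈27, handles ≈30 mm) and the pad is flat. Refined case centre ≈ (.402,-.2324). Grasping the bar.

Request:
send_rows(
  increments=[
    {"turn": [-0.58,0.14,0.11],"dp": [0.0002,0.003,0.015],"jaw": 0.5},
    {"turn": [0,0,0],"dp": [0,0,0.02],"jaw": 0.5},
    {"turn": [0,0,0],"dp": [0,0,0.02],"jaw": 0.5},
    {"turn": [0,0,0],"dp": [0,0,0.01],"jaw": 0.5},
    {"turn": [0,0,0],"dp": [0,0,0.0067],"jaw": 0.5},
    {"turn": [0,0,0],"dp": [0,0,0],"jaw": 0.5},
    {"turn": [0,0,0],"dp": [0,0,0],"jaw": 0.5},
    {"turn": [0,0,0],"dp": [0,0,0],"jaw": 0.5},
    {"turn": [0,0,0],"dp": [0,0,0],"jaw": 0.5},
    {"turn": [0,0,0],"dp": [0,0,0],"jaw": 0.5},
  ],
)

```text
time: 33.05
eef_pos: [0.6182, -0.0439, 0.1889]
tcp_rot: [[0.75, 0.661, 0.002], [0.661, -0.75, -0.0], [0.001, 0.002, -1.0]]
wrist_force: [0.9, 0.2, -1.1]
opening: 0.0441
```

```bash
python3 - <<'E'
from h import *
st();go((.618,-.043,.041),-48.5)
E
```

```text
t 33.05 grasp [ 0.6185 -0.044   0.0419] yawy -48.62 tilt 0.12 j [ 0.18  0.79 -0.26  1.72  0.3   0.67 -1.09] F [ 0.9  0.2 -1.1] open 0.0441
yaw -48.5 turn [ 0.1  -0.07 -0.12] dp [ 0.0005 -0.0008  0.0009] maxrows 1.0
```

Request:
send_rows(
  increments=[
    {"turn": [0,0,0],"dp": [0.0005,-0.0008,0.0005],"jaw": 0.05},
    {"turn": [0,0,0],"dp": [0,0,0],"jaw": 0.05},
    {"turn": [0,0,0],"dp": [0,0,0],"jaw": 0.05},
    {"turn": [0,0,0],"dp": [0,0,0],"jaw": 0.05},
    {"turn": [0,0,0],"dp": [0,0,0],"jaw": 0.05},
    {"turn": [0,0,0],"dp": [0,0,0],"jaw": 0.05},
    {"turn": [0,0,0],"dp": [0,0,-0.005],"jaw": 0.05},
    {"turn": [0,0,0],"dp": [0,0,-0.01],"jaw": 0.05},
    {"turn": [0,0,0],"dp": [0,0,-0.01],"jaw": 0.05},
    {"turn": [0,0,0],"dp": [0,0,-0.01],"jaw": 0.05},
  ],
)

```text
time: 34.05
eef_pos: [0.6179, -0.043, 0.2241]
tcp_rot: [[0.75, 0.661, 0.002], [0.661, -0.75, -0.0], [0.001, 0.002, -1.0]]
wrist_force: [-0.2, -0.2, -2.1]
opening: 0.0111
```

Request:
send_rows(
  increments=[
    {"turn": [0,0,0],"dp": [0,0,-0.015],"jaw": 0.05},
    {"turn": [0,0,0],"dp": [0,0,-0.015],"jaw": 0.05},
    {"turn": [0,0,0],"dp": [0,0,-0.015],"jaw": 0.05},
    {"turn": [0,0,0],"dp": [0,0,-0.01],"jaw": 0.05},
    {"turn": [0,0,0],"dp": [0,0,-0.01],"jaw": 0.05},
    {"turn": [0,0,-2.45],"dp": [0,0,0],"jaw": 0.05},
    {"turn": [0,0,-2.45],"dp": [0,0,0],"jaw": 0.05},
    {"turn": [0,0,0],"dp": [0,0,0],"jaw": 0.05},
    {"turn": [0,0,0],"dp": [0,0,0],"jaw": 0.05},
    {"turn": [0,0,0],"dp": [0,0,0],"jaw": 0.05},
  ],
)

```text
time: 35.05
eef_pos: [0.6176, -0.043, 0.2879]
tcp_rot: [[0.692, 0.722, 0.001], [0.722, -0.692, -0.0], [0.0, 0.001, -1.0]]
wrist_force: [0.1, 0.3, -2.0]
opening: 0.0108
```

```bash
python3 - <<'E'
from h import *
st();go((.4021,-.2324,.14),-43.6)
a,da=snap("top","t12.png");z=robot.read_state()["eef_pos"][2]-.147-.041+.013
print(z,fitrect(a,"top",(.618,-.043),np.radians(-43.6),.183,.234,z,.009))
E
```

```text
t 35.05 grasp [ 0.6178 -0.0431  0.1409] yawy -43.76 tilt 0.06 j [ 0.23  0.65 -0.32  1.69  0.26  0.84 -0.97] F [ 0.1  0.3 -2. ] open 0.0108
yaw -43.6 turn [ 0.06 -0.02 -0.16] dp [-0.2858 -0.0255  0.0009] maxrows 6.0
0.11288575775235314 (array([ 0.61773055, -0.04368272, -0.75131772]), np.float64(-43.047334238998175), np.float64(-102.50482940673828))
```

Request:
send_rows(
  increments=[
    {"turn": [0,0,-0.1],"dp": [-0.0357,-0.0032,0],"jaw": 0.05},
    {"turn": [0,0,0],"dp": [-0.0357,-0.0032,0],"jaw": 0.05},
    {"turn": [0,0,0],"dp": [-0.0357,-0.0032,0],"jaw": 0.05},
    {"turn": [0,0,0],"dp": [-0.0357,-0.0032,0],"jaw": 0.05},
    {"turn": [0,0,0],"dp": [-0.0357,-0.0032,0],"jaw": 0.05},
    {"turn": [0,0,0],"dp": [-0.0357,-0.0032,0],"jaw": 0.05},
    {"turn": [0,0,0],"dp": [-0.0357,-0.0032,0],"jaw": 0.05},
    {"turn": [0,0,0],"dp": [-0.0357,-0.0032,0],"jaw": 0.05},
    {"turn": [0,0,0],"dp": [0,0,0],"jaw": 0.05},
    {"turn": [0,0,0],"dp": [0,0,0],"jaw": 0.05},
  ],
)

```text
time: 36.1
eef_pos: [0.4019, -0.2326, 0.2879]
tcp_rot: [[0.692, 0.722, 0.002], [0.722, -0.692, -0.001], [0.001, 0.002, -1.0]]
wrist_force: [1.1, 0.3, -2.8]
opening: 0.0106
```

```bash
python3 - <<'E'
from h import *
st();g=(.4021,-.2324,.094);go(g,-43.6)
a,da=snap("top","t13.png");b,db=snap("scene","s13.png")
z=robot.read_state()["eef_pos"][2]-.147-.041+.013
for n,i in(("top",a),("scene",b)): print(n,fitrect(i,n,(.402,-.2324),np.radians(-43.6),.183,.234,z,.012))
W=incase(cloud("scene",db));k=(abs(W[...,0])<88)&(W[...,1]<-40)&(W[...,1]>-112)&(W[...,2]>60)&(W[...,2]<150)
A=np.c_[W[k][:,:2],np.ones(k.sum())];print("lid plane",k.sum(),np.linalg.lstsq(A,W[k][:,2],rcond=None)[0])
cv2.imwrite('pics/z12.png',cv2.resize(b[120:300,90:290,::-1],None,fx=3.5,fy=3.3,interpolation=2))
E
```

```text
t 36.1 grasp [ 0.4021 -0.2327  0.1409] yawy -43.75 tilt 0.12 j [ 0.71  0.43 -0.33  2.09  0.23  0.65 -0.55] F [ 1.1  0.3 -2.8] open 0.0106
yaw -43.6 turn [ 0.11 -0.04 -0.15] dp [0.0003 0.     0.0469] maxrows 1.0
top (array([ 0.40260204, -0.23374958, -0.76225051]), np.float64(-43.67373723526522), np.float64(-121.98833465576172))
scene (array([ 0.405988  , -0.22991248, -0.76254539]), np.float64(-43.69063264023655), np.float64(-154.9897003173828))
lid plane 1748 [-5.94661376e-03  2.85601669e-02  1.17362046e+02]
```

View pics/z12.png

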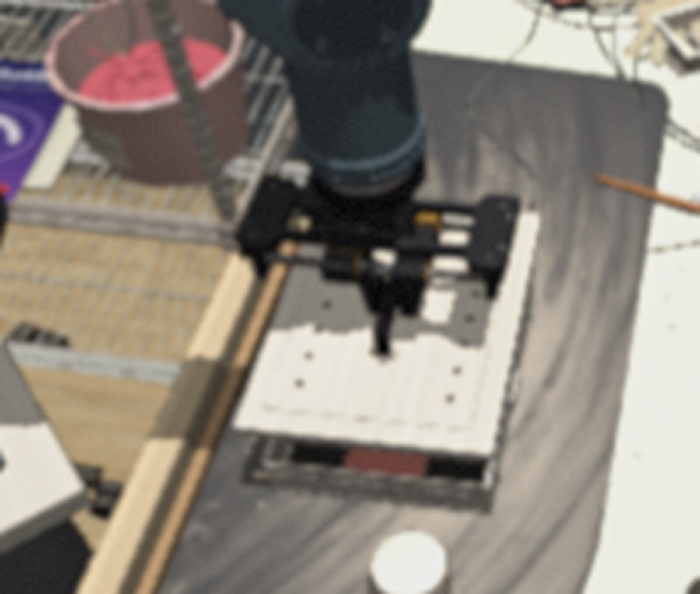

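The lid is centred over the case (crop (390,380)), with nothing above the rim. Lowering stepwise.

Request:
send_rows(
  increments=[
    {"turn": [0,0,-0.15],"dp": [0,0,0.015],"jaw": 0.05},
    {"turn": [0,0,0],"dp": [0,0,0.015],"jaw": 0.05},
    {"turn": [0,0,0],"dp": [0,0,0.01],"jaw": 0.05},
    {"turn": [0,0,0],"dp": [0,0,0.005],"jaw": 0.05},
    {"turn": [0,0,0],"dp": [0,0,0.004],"jaw": 0.05},
    {"turn": [0,0,0],"dp": [0,0,0.002],"jaw": 0.05},
    {"turn": [0,0,0],"dp": [0,0,0.002],"jaw": 0.05},
    {"turn": [0,0,0],"dp": [0,0,0.001],"jaw": 0.05},
    {"turn": [0,0,0],"dp": [0,0,0],"jaw": 0.05},
    {"turn": [0,0,0],"dp": [0,0,0],"jaw": 0.05},
  ],
)

```text
time: 37.2
eef_pos: [0.4022, -0.2322, 0.2339]
tcp_rot: [[0.688, 0.726, 0.002], [0.726, -0.688, -0.001], [0.001, 0.002, -1.0]]
wrist_force: [-0.2, 0.6, -1.5]
opening: 0.0108
```

Request:
send_rows(
  increments=[
    {"turn": [0,0,0],"dp": [0,0,0.001],"jaw": 0.05},
    {"turn": [0,0,0],"dp": [0,0,0.001],"jaw": 0.05},
    {"turn": [0,0,0],"dp": [0,0,0.001],"jaw": 0.05},
    {"turn": [0,0,0],"dp": [0,0,0.001],"jaw": 0.05},
    {"turn": [0,0,0],"dp": [0,0,0],"jaw": 0.05},
    {"turn": [0,0,0],"dp": [0,0,0],"jaw": 0.05},
    {"turn": [0,0,0],"dp": [0,0,0],"jaw": 0.05},
    {"turn": [0,0,0],"dp": [0,0,0],"jaw": 0.05},
    {"turn": [0,0,0],"dp": [0,0,0],"jaw": 0.05},
    {"turn": [0,0,0],"dp": [0,0,0],"jaw": 0.05},
  ],
)

```text
time: 38.2
eef_pos: [0.4022, -0.2321, 0.2297]
tcp_rot: [[0.688, 0.726, 0.001], [0.726, -0.688, -0.0], [0.001, 0.001, -1.0]]
wrist_force: [0.3, 0.5, -2.7]
opening: 0.011
```

Request:
send_rows(
  increments=[
    {"turn": [0,0,0],"dp": [0,0,0.001],"jaw": 0.05},
    {"turn": [0,0,0],"dp": [0,0,0.001],"jaw": 0.05},
    {"turn": [0,0,0],"dp": [0,0,0.001],"jaw": 0.05},
    {"turn": [0,0,0],"dp": [0,0,0],"jaw": 0.05},
    {"turn": [0,0,0],"dp": [0,0,0],"jaw": 0.05},
    {"turn": [0,0,0],"dp": [0,0,0],"jaw": 0.05},
    {"turn": [0,0,0],"dp": [0,0,0],"jaw": 0.05},
    {"turn": [0,0,0],"dp": [0,0,0],"jaw": 0.05},
    {"turn": [0,0,0],"dp": [0,0,0],"jaw": 0.05},
    {"turn": [0,0,0],"dp": [0,0,0],"jaw": 0.05},
  ],
)

```text
time: 39.2
eef_pos: [0.4022, -0.2321, 0.2267]
tcp_rot: [[0.688, 0.726, 0.001], [0.726, -0.688, -0.0], [0.001, 0.001, -1.0]]
wrist_force: [0.5, -1.0, -1.8]
opening: 0.0108
```

Still no contact load, so the skirt has gone over the walls freely. Lower the last bit, release, rise.

Request:
send_rows(
  increments=[
    {"turn": [0,0,0],"dp": [0,0,0.0005],"jaw": 0.05},
    {"turn": [0,0,0],"dp": [0,0,0],"jaw": 0.05},
    {"turn": [0,0,0],"dp": [0,0,0],"jaw": 0.4},
    {"turn": [0,0,0],"dp": [0,0,0],"jaw": 0.4},
    {"turn": [0,0,0],"dp": [0,0,0],"jaw": 0.4},
    {"turn": [0,0,0],"dp": [0,0,0],"jaw": 0.4},
    {"turn": [0,0,0],"dp": [0,0,-0.01],"jaw": 0.4},
    {"turn": [0,0,0],"dp": [0,0,-0.03],"jaw": 0.4},
    {"turn": [0,0,0],"dp": [0,0,-0.04],"jaw": 0.4},
    {"turn": [0,0,0],"dp": [0,0,-0.04],"jaw": 0.4},
  ],
)

```text
time: 40.2
eef_pos: [0.4017, -0.2317, 0.348]
tcp_rot: [[0.688, 0.726, 0.001], [0.726, -0.688, 0.0], [0.001, 0.001, -1.0]]
wrist_force: [-0.7, -1.2, -0.2]
opening: 0.0358
```

Request:
send_rows(
  increments=[
    {"turn": [0,0,0],"dp": [0.04,0,-0.01],"jaw": 0.4},
    {"turn": [0,0,0],"dp": [0.04,0,-0.01],"jaw": 0.4},
    {"turn": [0,0,0],"dp": [0.04,0,-0.01],"jaw": 0.4},
    {"turn": [0,0,0],"dp": [0.04,0,-0.01],"jaw": 0.4},
    {"turn": [0,0,0],"dp": [0.04,0,-0.01],"jaw": 0.4},
    {"turn": [0,0,0],"dp": [0.04,0,-0.01],"jaw": 0.4},
    {"turn": [0,0,0],"dp": [0.04,0,0],"jaw": 0.4},
    {"turn": [0,0,0],"dp": [0,0,0],"jaw": 0.4},
    {"turn": [0,0,0],"dp": [0,0,0],"jaw": 0.4},
    {"turn": [0,0,0],"dp": [0,0,0],"jaw": 0.4},
  ],
)

```text
time: 41.2
eef_pos: [0.5938, -0.0301, 0.4064]
tcp_rot: [[0.689, 0.725, 0.0], [0.725, -0.689, -0.001], [-0.001, 0.001, -1.0]]
wrist_force: [-0.4, -0.7, 0.0]
opening: 0.035
```

```bash
python3 - <<'E'
from h import *
st();a,da=snap("top","t14.png");b,db=snap("scene","s14.png")
print(fitrect(a,"top",(.402,-.2324),np.radians(-43.6),.183,.234,.051,.009),fitrect(b,"scene",(.402,-.2324),np.radians(-43.6),.183,.234,.051,.009))
for n,d in(("top",da),("scene",db)):
    W=incase(cloud(n,d));k=(abs(W[...,0])<85)&(abs(W[...,1])<110)&(W[...,2]>30)&(W[...,2]<75)&~((abs(W[...,0])<20)&(abs(W[...,1])<60))
    Q=W[k];A=np.c_[Q[:,:2],np.ones(len(Q))];c=np.linalg.lstsq(A,Q[:,2],rcond=None)[0];print(n,k.sum(),c,[np.median(Q[(Q[:,0]*sx>40)&(Q[:,1]*sy>60)][:,2]).round(1) for sx in(1,-1) for sy in(1,-1)])
W=cloud("top",da);k=(np.hypot(W[...,0]-.31,W[...,1]+.392)<.04)&(W[...,2]>.03);print("jar",np.median(W[k],0),k.sum())
cv2.imwrite('pics/z13.png',np.hstack([cv2.resize(b[130:310,90:290,::-1],(400,400),interpolation=2),cv2.resize(a[180:340,180:340,::-1],(400,400),interpolation=2)]))
E
```

```text
t 41.2 grasp [ 0.5939 -0.0303  0.2594] yawy -43.55 tilt 0.09 j [ 0.3   0.48 -0.44  1.67  0.23  1.04 -0.97] F [-0.4 -0.7  0. ] open 0.035
(array([ 0.40228813, -0.23288365, -0.75430252]), np.float64(-43.21835095893196), np.float64(-168.8872528076172)) (array([ 0.40373767, -0.23041216, -0.75949788]), np.float64(-43.516022945632), np.float64(-182.7822265625))
top 4062 [ 1.54192991e-03 -1.02518735e-03  5.16469157e+01] [np.float64(51.3), np.float64(51.5), np.float64(51.2), np.float64(51.3)]
scene 3543 [-2.73958803e-03 -7.97077790e-03  5.24659104e+01] [np.float64(52.0), np.float64(53.2), np.float64(51.6), np.float64(53.4)]
jar [ 0.30926582 -0.39166867  0.05103408] 295
```

View pics/z13.png

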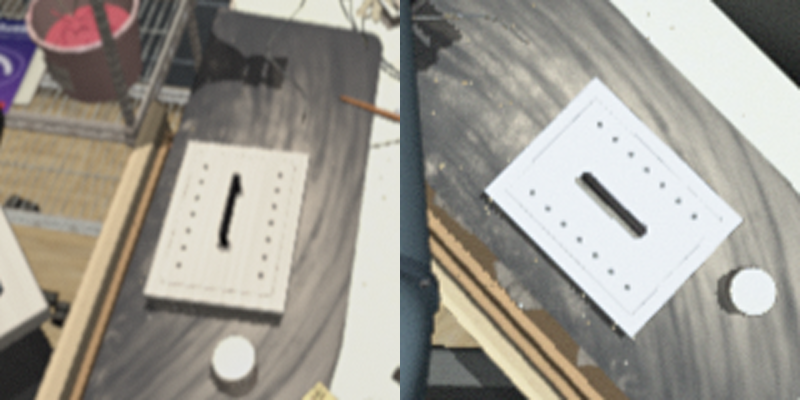

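The lid is home: the plate top is about 51.3 mm at all four corners (51 expected) and centred within 1–2 mm. The jar stands upright. Handing in.

```bash
python3 -c "
from h import *
print(robot.job_done());st()"
```

```text
the job is handed in; nothing more can be done
None
the job is handed in; nothing more can be done
```

The kit is made up, the case is closed, and I handed the job in at about 41 s. The hand-in gives no verdict, so the checks below are my own measurements.

**What I did**
- **Jar:** moved the white-capped jar out of the bay and stood it on the mat at about (0.31, −0.39), roughly 185 mm from the case centre.
- **Case knife:** it lay in lane 3 with its blade on the narrow rack. I turned it round and set it back down in lane 3.
- **Bench knife:** put it in lane 2. Lane 1 stays empty, as only two knives were present.
- **Pad:** laid the right-hand pad flat in the bay.
- **Lid:** set it on; the skirt went over the walls with no contact force.

**Last checks**
- **Knives:** before closing, both were level with their blades in the wide rack (blade tops about 27 mm, handle tops about 30 mm).
- **Pad:** it measured flat. Its centre came out between −71 and −73 mm across the case, against a target of −69.5 ± 8 mm. Readings of the knives were also shifted about 1.5 mm the same way, so part of that is likely camera bias.
- **Lid:** the top camera read the plate at 51.2 to 51.5 mm at all four corners (51 expected), and the centre was within 1–2 mm of the case.
- **Disagreement:** the scene camera read the lid plate at 51.6 to 53.4 mm and its centre about 3 mm from the top camera's. I put this down to depth noise and calibration.
- **Bystanders:** I moved none of them knowingly and saw none displaced, but I did not measure their positions at the end.

I viewed 16 pictures, two over the budget of 14.

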